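# Put the bisque vases away in the roll-top store

### The arm

A 6-joint arm with a two-finger parallel gripper is mounted at the origin on the work surface. World frame = base frame: x ahead of the robot, y to its left, z up, the work surface at z = 0. Lengths are in m, angles in rad, forces in N, time in s.
With the tool pointing down it reaches from about 0.4 to 0.825 m from the base axis. Payload 7 kg.
Tool frame: the origin (TCP) lies midway between the tips of the shut fingers; the grasp point (between the pads) lies hold_point_z behind it (hold_point_z is the distance from the TCP to the grasp point, in m); z points along the fingers, y is the line along which they close (so a half turn about z gives the same grasp; the last joint's range is limited). The gripper opens to 88 mm and grips with 3 to 60 N. Pads are 19 mm wide; open, the fingers measure 130 mm over their backs; the gripper's body (78 mm by 193 mm) begins 47 mm behind the grasp point.
Start: joints at [1.548, 0.359, 0.012, 0, -1.224, -0.288], TCP at [0.206, 0.643, 0.227] pointing down, gripper open.
Joint ranges: [-3.07, 3.07], [-1.43, 2.12], [-1.02, 1.25], [-3.03, 1.67], [-3.05, -0], [-3.03, 3.03]. Speed limits (rad/s): [2.39, 2.39, 3.01, 3.14, 3.14, 3.14].

### API

Orientations are given as [roll, pitch, yaw] about the fixed x, y, z axes, in that order (R = Rz(yaw) Ry(pitch) Rx(roll)).
In Python, from station import * gives the robot as it stands.
- The arm moves only by the tool apply_moves, never from a script. Its argument "steps" is a list of rows, each an object with "translation": the shift along the world's x, y, z scaled (see below), a list of three; "rotation": the turn, a rotation vector about the world's x, y, z scaled (see below), a list of three. A call has exactly 10 rows; each row is the pose to reach, as a shift and turn from the pose commanded when the call began; what a row does not reach only later rows make up. The controller multiplies each number of a shift by 250 mm and each number of a turn by 30 degrees. A row lasts 1/12 s, in which the tool goes at most 41.7 mm and 7.16 degrees, less where a joint would pass 70% of its speed; a pose out of reach is approached as far as the arm can. A call with a number of a shift or a turn outside -1 to 1 is refused whole. A call with a gripper value outside its range is refused whole. "jaw" is the closure, from -1 (fully open) to 1 (shut), so that 0 is half open, set as the call begins (left out, the last holds). The fingers move at their own pace and stop on an object; "newtons" is the grip in N (left out, the last holds). Time passes only in rows, so rows that repeat a pose let the fingers close, or fill a call up. It gives the time, the measured TCP pose, the force, the opening and the grip force at its end, in the units of the state.
- get_state(): the state, without advancing time (a new reading comes with each control period).
- grab_frame(name): name is "scene" or "top"; returns the picture (420x560x3 uint8, blue, green, red); there is no depth.
- camera_model(name): a dict with "fx", "fy", "cx", "cy" (pixels), "xyz" and "rotation" of the camera in the world. Camera axes: x right, y down, z forward; pixel columns grow to the right and rows downward; lengths in m; the calibration is good to about 2 mm. A picture is of the moment at which its call begins. camera_model takes no time and is no camera call.
- job_done(): hands the job in; it is judged then, once.
The state is a dict: "t": time; "q": joint angles; "qd": joint speeds; "joint_efforts": joint torques, N m; "eef_pos": TCP position; "ee_rot": TCP orientation; "force": force on the tool from outside, world axes, zero at the start; "moment": the same for the moment, N m; "width": finger opening in m; "gripper_force": force on a finger pad.
Only numpy, scipy, OpenCV 4.12 (cv2) and the standard library are available. Lean on these libraries where they do the work, as an engineer would, in place of code of your own. Each camera call takes 0.05 s, during which the arm holds its last target. There are 200 camera calls.

### The job

First move the grey loop sculpture out of the way: stand it upright on the middle of the banding wheel. Then roll the store's tambour door fully open, stand all the little unglazed bottle vases (three to five of them) upright on the floor inside the store, and roll the door fully closed again. Leave the bowl, the jar, the bottle and the tools where they are, and put right anything of yours that gets knocked aside.

Things in the scene. Friction and masses are not known exactly. Their poses are not given: they have to be found in the camera images.
- store: Fixed wooden roll-top store, 396 deep (x), 350 wide (y), 228 high, half-round side cheeks 15 thick. Origin: on the bench under its middle, straight below the roll axis. x points from its front (robot's side) to its back, y to its left as seen from the robot, z up. The roll axis runs along y, 30 above the origin.
- store_floor (a point): Point on the store's flat inner floor (25 above the bench), on the centre line, 75 in front of the origin: the middle of the open mouth; axes as the store's. Floor 320 wide (y) between the cheeks. The front wall, 95 high, has its inner face 85 in front of this point; the open mouth reaches about 90 behind it. The closed door leaves headroom for vases standing up to 30 in front of and 170 behind it.
- tambour (a joint): Tambour door: 13 light wooden slats 10 thick, outer face at radius 180 about the roll axis, rolling as one along circular tracks in the cheeks. Joint in rad about that axis: 0 fully closed (lowest slat on the front wall), grows as it rolls up and back, stop at 1.22 (fully open). Starts at 0 to 0.12. Stays where left; 4 to 6 N along the track at the bar moves it.
- tambour_bar (a point): Centre of the door's handle: round steel bar 14 thick, 140 long, parallel to the store's y, held by lugs 62 either side of its centre. It moves on an arc of radius 232 about the roll axis (52 outside the slats), at 29 degrees + joint value above the store's -x direction: from 142 above the bench in front (closed) to about 259 on top (open).
- wheel: Banding wheel: fixed round aluminium turntable, 156 in diameter, its flat top 45 above the bench (it does not turn). Origin: centre of its underside.
- sculpture_mid (a point): Grey clay loop sculpture, 200 high, that starts standing in front of the door handle; this point is its centre, half-way up (100 above its underside). Foot 90 (its x) by 60 (y) by 25; two leaning legs, 24 thick along y, meet in a solid top block, 36 (x) by 24 (y), from 50 to 100 above this point. z up; 0.28 to 0.46 kg.
- bowl: Bystander: terracotta bowl, 72 across, 45 high, among the vases; origin under its centre.
- glaze_jar: Bystander: squat white jar with a lid, 56 across, 70 high, among the vases; origin under its centre.
- slip_bottle: Bystander: white plastic bottle, 70 across, 160 high, to the right of the store; origin under its centre.
- brush: Bystander: brush lying on the bench at the right.
- trimmer: Bystander: trimming tool with a wooden handle lying on the bench near the robot at the left.
- vase0_mid (a point): Bottle vase of pale pink unglazed clay, one of three to five alike (absent: None), standing left of the store. 110 high; body 54 across up to 50 high, sloping to a straight neck 24 across from 63 to 103, lip 28 across; heavy foot. This point is on its axis, half-way up (55 above its underside); z points out of its mouth. 0.11 to 0.23 kg.
- vase1_mid (a point): Bottle vase of pale pink unglazed clay, one of three to five alike (absent: None), standing left of the store. 110 high; body 54 across up to 50 high, sloping to a straight neck 24 across from 63 to 103, lip 28 across; heavy foot. This point is on its axis, half-way up (55 above its underside); z points out of its mouth. 0.11 to 0.23 kg.
- vase2_mid (a point): Bottle vase of pale pink unglazed clay, one of three to five alike (absent: None), standing left of the store. 110 high; body 54 across up to 50 high, sloping to a straight neck 24 across from 63 to 103, lip 28 across; heavy foot. This point is on its axis, half-way up (55 above its underside); z points out of its mouth. 0.11 to 0.23 kg.
- vase3_mid (a point): Bottle vase of pale pink unglazed clay, one of three to five alike (absent: None), standing left of the store. 110 high; body 54 across up to 50 high, sloping to a straight neck 24 across from 63 to 103, lip 28 across; heavy foot. This point is on its axis, half-way up (55 above its underside); z points out of its mouth. 0.11 to 0.23 kg.
- vase4_mid (a point): Bottle vase of pale pink unglazed clay, one of three to five alike (absent: None), standing left of the store. 110 high; body 54 across up to 50 high, sloping to a straight neck 24 across from 63 to 103, lip 28 across; heavy foot. This point is on its axis, half-way up (55 above its underside); z points out of its mouth. 0.11 to 0.23 kg.

How it is judged:
On the way, in this order (a step that is already met when the one before it is completed fails the run):
1. the sculpture stands upright on the middle of the banding wheel (within 30 mm), let go (horizontal distance between sculpture_mid and wheel below 0.03 m and angle between sculpture_mid's own z axis and vertical below 0.12 rad and z of sculpture_mid in the frame of wheel between 0.135 and 0.155 m and linear speed of sculpture below 0.03 m/s and contact force between sculpture and the fingers below 0.1 N), for 0.2 s.
2. the tambour door is rolled open (joint above 1.0) (value of joint tambour above 1 rad), for 0.2 s.
3. all vases present stand upright on the floor inside the store, let go (x of vase0_mid in the frame of store between -0.145 and 0.14 m and y of vase0_mid in the frame of store between -0.145 and 0.145 m and z of vase0_mid in the frame of store between 0.07 and 0.09 m and angle between each of vase0_mid, vase1_mid, vase2_mid, vase3_mid, vase4_mid's own z axis and vertical below 0.15 rad and linear speed of each of vase0, vase1, vase2, vase3, vase4 below 0.03 m/s and contact force between each of vase0, vase1, vase2, vase3, vase4 and the fingers below 0.1 N and x of vase1_mid in the frame of store between -0.145 and 0.14 m and y of vase1_mid in the frame of store between -0.145 and 0.145 m and z of vase1_mid in the frame of store between 0.07 and 0.09 m and x of vase2_mid in the frame of store between -0.145 and 0.14 m and y of vase2_mid in the frame of store between -0.145 and 0.145 m and z of vase2_mid in the frame of store between 0.07 and 0.09 m and x of vase3_mid in the frame of store between -0.145 and 0.14 m and y of vase3_mid in the frame of store between -0.145 and 0.145 m and z of vase3_mid in the frame of store between 0.07 and 0.09 m and x of vase4_mid in the frame of store between -0.145 and 0.14 m and y of vase4_mid in the frame of store between -0.145 and 0.145 m and z of vase4_mid in the frame of store between 0.07 and 0.09 m), for 0.2 s.
4. the door is rolled fully closed (joint below 0.03, 7 mm at the bar) (value of joint tambour below 0.03 rad), for 0.2 s.
At the end, for the whole second after the job is handed in: The sculpture stands upright (within 0.12 rad) on the wheel, its centre within 30 mm of the wheel's; every vase present stands upright (within 0.15 rad) and at rest on the floor inside the store, its axis at least 15 mm within the cheeks; the tambour is closed (joint below 0.03) (all of step 1 and all of step 3 and value of joint tambour below 0.03 rad); the robot touches nothing.
It fails at once if one of the other things on the bench (bowl, glaze jar, white bottle, brush, trimming tool) is pushed more than 60 mm from where it stood (distance of any of bowl, glaze_jar, slip_bottle, brush, trimmer from where it was at the start of the episode above 0.06 m).
It fails at once if the bowl is knocked over (angle between bowl's own z axis and vertical above 0.7 rad).
It fails at once if the glaze jar is knocked over (angle between glaze_jar's own z axis and vertical above 0.7 rad).
It fails at once if the white bottle is knocked over (angle between slip_bottle's own z axis and vertical above 0.7 rad).
Of vase0, vase1, vase2, vase3, vase4 only 3 to 5 are there at a start; the rules pass over those that are not, and their reading is None.
At some moment in a run one of sculpture, vase0, vase1, vase2, vase3, vase4 may be knocked a few centimetres aside while the robot is not near it.
It also fails if it takes over 210 s, if anything falls off the work surface, if the arm or the gripper's body presses on something with over 40 N, if the wrist force passes 120 N, or if a joint passes its speed limit or range.

## Working session

There is one attempt and no reset: what is moved stays moved. The work goes in short steps, Python scripts to look and compute and a tool call to move; the robot and the scene stay as the last step left them, time stands still between calls to the robot, and variables do not carry over. Pictures are saved under pics/ and viewed, at most 14 in all, crops included, and the job is handed in when it is done.

Besides the shell and the picture viewer there is one more tool, called by a JSON object that holds its "op" and its "data". apply_moves: Moves the arm, as the interface text tells. Shifts and turns lie within -1 to 1; 1 stands for 250 mm of shift or 30 degrees of turn. Its arguments: {"type":"object","properties":{"steps":{"type":"array"},"jaw":{"type":"number"},"newtons":{"type":"number"}},"required":["steps"]}

```bash
ls; mkdir -p pics
python3 - <<'E'
from station import *
import cv2
s=get_state(); print({k:s[k] for k in('t','eef_pos','ee_rot','width','force')}); 
import station; print([k for k in dir(station) if 'hold' in k], getattr(station,'hold_point_z',None))
for n in('scene','top'):
    cv2.imwrite(f'pics/{n}0.png',grab_frame(n)); print(n,camera_model(n))
E
```

```text
pics
{'t': 0.0, 'eef_pos': array([0.20627795, 0.64219393, 0.22562989]), 'ee_rot': array([ 3.13995431e+00, -9.96599271e-05, -3.10900417e-01]), 'width': 0.08771221409169243, 'force': array([0.11794628, 0.26496539, 0.32320643])}
['hold_point_z'] 0.0188
scene {'fx': 424.7753907932657, 'fy': 424.7753907932657, 'cx': 278.9261591985523, 'cy': 207.03355331294037, 'xyz': array([ 0.07073533, -0.51610502,  0.96254808]), 'rotation': array([-2.48343502, -0.01263089, -0.74099698])}
top {'fx': 419.71274869457574, 'fy': 419.71274869457574, 'cx': 282.43036809898007, 'cy': 205.52560901619805, 'xyz': array([ 0.29843652, -0.05182686,  1.39556596]), 'rotation': array([-2.9659812 ,  0.00507659, -1.56509276])}
```

View pics/scene0.png

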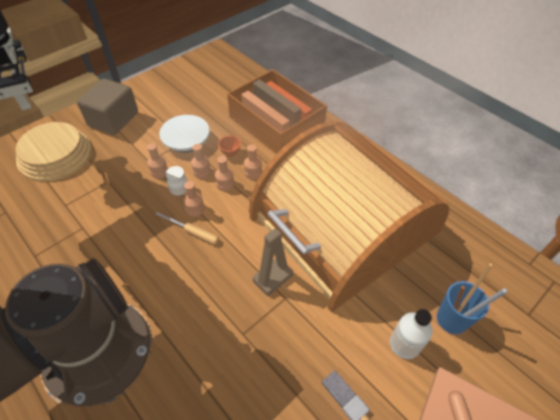

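View pics/top0.png

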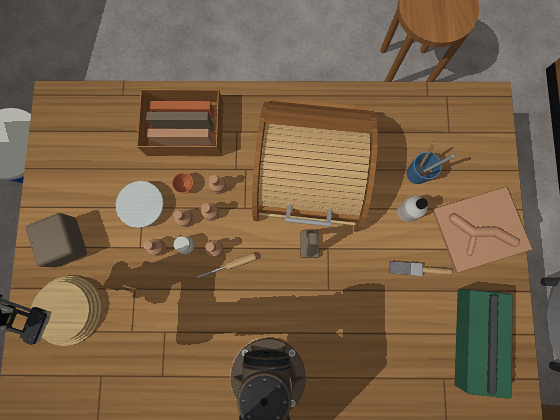

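```bash
cat > h.py <<'E'
from station import *
import cv2, numpy as np
from scipy.spatial.transform import Rotation as Ro
def cam(n):
    c=camera_model(n); r=np.array(c['rotation'])
    R=Ro.from_euler('xyz',r).as_matrix() if r.shape==(3,) else r
    return c,R
def proj(n,P):
    c,R=cam(n); p=(np.atleast_2d(P)-c['xyz'])@R
    return np.c_[c['fx']*p[:,0]/p[:,2]+c['cx'],c['fy']*p[:,1]/p[:,2]+c['cy']]
def ray(n,uv,z):
    c,R=cam(n); uv=np.atleast_2d(uv).astype(float)
    d=np.c_[(uv[:,0]-c['cx'])/c['fx'],(uv[:,1]-c['cy'])/c['fy'],np.ones(len(uv))]@R.T
    return c['xyz']+d*((z-c['xyz'][2])/d[:,2])[:,None]
def crop(src,box,k,out):
    x0,y0,x1,y1=box; cv2.imwrite(out,cv2.resize(src[y0:y1,x0:x1],None,fx=k,fy=k,interpolation=cv2.INTER_CUBIC))
E
python3 - <<'E'
from h import *
print(ray('top',[[139,204],[264,375]],0.045).round(3))
print(ray('scene',[[185,132]],0.045).round(3))
print(ray('top',[[216,178],[209,206],[182,212],[152,241],[213,242]],0.11).round(3))
t=cv2.imread('pics/top0.png'); crop(t,(110,160,240,260),6,'pics/c1.png'); crop(t,(240,90,390,265),3.4,'pics/c2.png')
E
```

```text
[[0.541 0.426 0.045]
 [0.013 0.01  0.045]]
[[0.54  0.417 0.045]]
[[0.614 0.166 0.11 ]
 [0.524 0.185 0.11 ]
 [0.505 0.268 0.11 ]
 [0.414 0.356 0.11 ]
 [0.412 0.168 0.11 ]]
```

View pics/c1.png

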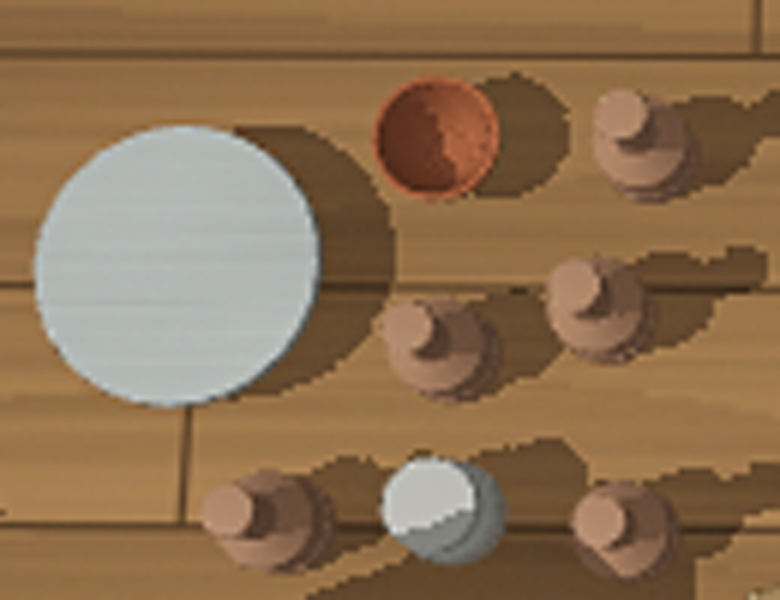

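View pics/c2.png

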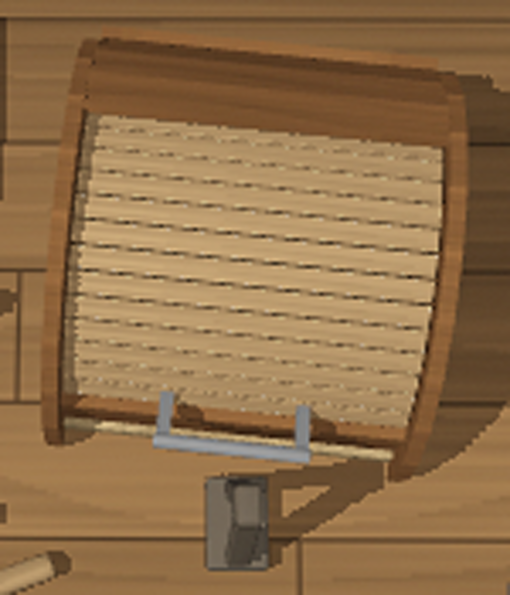

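Run:
```python
from h import *
t=cv2.imread('pics/scene0.png'); crop(t,(240,195,350,300),5.5,'pics/c3.png')
o=lambda a,b,k,P:(np.array(P)+.5)/k-.5+[a,b]
V=o(110,160,6,[[625,113],[575,285],[411,325],[229,511],[600,521]]);print(ray('top',V,.11).round(3))
print('wheel',ray('top',o(110,160,6,[[178,265]]),.045).round(3))
print('bowl',ray('top',o(110,160,6,[[436,138]]),.045).round(3),'jar',ray('top',o(110,160,6,[[428,497]]),.07).round(3))
S=o(240,90,3.4,[[206,477],[268,477],[206,568],[268,568]]);print('foot',ray('top',S,.025).round(3))
B=o(240,90,3.4,[[155,440],[309,456]])
for z in(.142,.155,.168):print('bar',z,ray('top',B,z).round(3).tolist())
```

```text
[[0.612 0.173 0.11 ]
 [0.52  0.196 0.11 ]
 [0.499 0.28  0.11 ]
 [0.402 0.368 0.11 ]
 [0.398 0.178 0.11 ]]
wheel [[0.542 0.426 0.045]]
bowl [[0.613 0.288 0.045]] jar [[0.414 0.277 0.07 ]]
foot [[ 0.46  -0.102  0.025]
 [ 0.461 -0.162  0.025]
 [ 0.373 -0.102  0.025]
 [ 0.373 -0.161  0.025]]
bar 0.142 [[0.479, -0.053, 0.142], [0.466, -0.189, 0.142]]
bar 0.155 [[0.478, -0.053, 0.155], [0.464, -0.188, 0.155]]
bar 0.168 [[0.476, -0.053, 0.168], [0.462, -0.186, 0.168]]
```

View pics/c3.png

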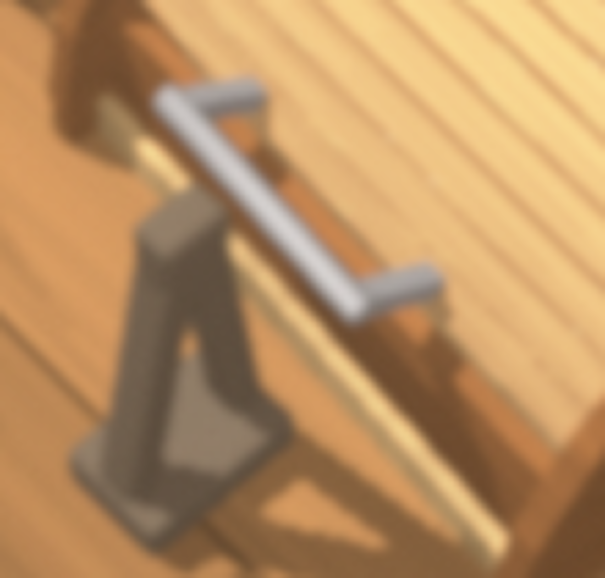

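Run:
```python
from h import *
from scipy.optimize import least_squares
o=lambda a,b,k,P:(np.array(P)+.5)/k-.5+[a,b]
B=o(240,90,3.4,[[155,440],[309,456]]);Bs=o(240,195,5.5,[[165,100],[350,310]])
F=o(240,90,3.4,[[46,442],[412,478]])
def pts(p):
    x,y,w,q=p;R=Ro.from_euler('z',w).as_matrix();a=np.deg2rad(29)+q
    b=np.array([[-.232*np.cos(a),s*.07,.03+.232*np.sin(a)] for s in(1,-1)])
    f=np.array([[-.198,s*.175,.015] for s in(1,-1)])
    return b@R.T+[x,y,0],f@R.T+[x,y,0]
def res(p):
    b,f=pts(p);return np.r_[(proj('top',b)-B).ravel(),(proj('scene',b)-Bs).ravel(),(proj('top',f)-F).ravel()]
r=least_squares(res,[.67,-.12,-.09,.05]);print(r.x,r.fun.round(1)); print(pts(r.x)[0].round(3), proj('top',[0.63,0,0.2]))
x,y,w,q=r.x
R=Ro.from_euler('z',w).as_matrix()
print('floor pts',[((R@[a,b,0])+[x,y,0]).round(3)[:2].tolist() for a in(-.1,0,.1) for b in(-.1,0,.1)])
print('sculpt top scene',ray('scene',o(240,195,5.5,[[183,228]]),.2).round(3),ray('top',o(240,90,3.4,[[250,506]]),.2).round(3))
print('scene vases',ray('scene',[[157,147],[201,147],[223,158],[251,149],[191,185]],.11).round(3))
im=cv2.imread('pics/top0.png')
print(proj('top',[x,y,.228]))
```

```text
[ 0.67435944 -0.14091577 -0.10127261 -0.00664754] [-0.7  0.2  0.2  0.4 -0.4 -0.5  2.3  1.3  0.1  0.1 -2.4  0.6]
[[ 0.479 -0.051  0.141]
 [ 0.465 -0.19   0.141]] [[267.52766148 165.49375166]]
floor pts [[0.565, -0.23], [0.575, -0.131], [0.585, -0.031], [0.664, -0.24], [0.674, -0.141], [0.684, -0.041], [0.764, -0.251], [0.774, -0.151], [0.784, -0.052]]
sculpt top scene [[ 0.413 -0.137  0.2  ]] [[ 0.416 -0.133  0.2  ]]
scene vases [[0.412 0.352 0.11 ]
 [0.504 0.27  0.11 ]
 [0.524 0.194 0.11 ]
 [0.605 0.169 0.11 ]
 [0.401 0.172 0.11 ]]
[[316.00032517 148.26154172]]
```

{"op": "apply_moves", "data": {"jaw": -1, "steps": [{"translation": [0.2,-0.1,0.1],"rotation": [0,0,0.2]},{"translation": [0.84,-1,0.15],"rotation": [0,0,0.594]},{"translation": [0.84,-1,0.15],"rotation": [0,0,0.594]},{"translation": [0.84,-1,0.15],"rotation": [0,0,0.594]},{"translation": [0.84,-1,0.15],"rotation": [0,0,0.594]},{"translation": [0.84,-1,0.15],"rotation": [0,0,0.594]},{"translation": [0.84,-1,0.15],"rotation": [0,0,0.594]},{"translation": [0.84,-1,0.15],"rotation": [0,0,0.594]},{"translation": [0.84,-1,0.15],"rotation": [0,0,0.594]},{"translation": [0.84,-1,0.15],"rotation": [0,0,0.594]}]}}

```text
t: 0.93
eef_pos: [0.4176, 0.3907, 0.2642]
ee_rot: [-3.141, -0.0, -0.003]
force: [-0.3, 0.7, -1.1]
width: 0.0877
gripper_force: 0.0
```

{"op": "apply_moves", "data": {"steps": [{"translation": [0,-0.15,0],"rotation": [0,0,0]},{"translation": [0,-0.3,0],"rotation": [0,0,0]},{"translation": [0,-0.45,0],"rotation": [0,0,0]},{"translation": [0,-0.6,0],"rotation": [0,0,0]},{"translation": [0,-0.75,0],"rotation": [0,0,0]},{"translation": [0,-0.9,0],"rotation": [0,0,0]},{"translation": [0,-1,0],"rotation": [0,0,0]},{"translation": [0,-1,0],"rotation": [0,0,0]},{"translation": [0,-1,0],"rotation": [0,0,0]},{"translation": [0,-1,0],"rotation": [0,0,0]}]}}

```text
t: 1.77
eef_pos: [0.4165, 0.1435, 0.264]
ee_rot: [-3.141, -0.0, 0.001]
force: [0.2, 0.5, 0.9]
width: 0.0876
gripper_force: 0.0
```

```bash
cat >> h.py <<'E'
T0=cv2.imread('pics/top0.png'); S0=cv2.imread('pics/scene0.png')
VP=np.array([[.612,.173],[.520,.194],[.500,.278],[.404,.364],[.398,.176]])
def track(im,ref,n,P,z,hw=12,s=22):
    u,v=proj(n,[P[0],P[1],z])[0].round().astype(int)
    t=ref[v-hw:v+hw+1,u-hw:u+hw+1]; w=im[max(0,v-hw-s):v+hw+s+1,max(0,u-hw-s):u+hw+s+1]
    m=cv2.matchTemplate(w,t,cv2.TM_CCOEFF_NORMED); _,sc,_,l=cv2.minMaxLoc(m)
    du,dv=l[0]-min(s,u-hw),l[1]-min(s,v-hw)
    d=ray(n,[[u+du,v+dv]],z)-ray(n,[[u,v]],z)
    return d[0,:2].round(3),round(sc,2)
def check(what='v'):
    t,s=grab_frame('top'),grab_frame('scene')
    for i,p in enumerate(VP):
        print('v',i,track(t,T0,'top',p,.11,8),track(s,S0,'scene',p,.11,8))
    print('sc',track(t,T0,'top',(.416,-.132),.2,10),track(s,S0,'scene',(.416,-.132),.2,12))
    return t,s
E
python3 - <<'E'
from h import *
check()
E
```

```text
v 0 (array([0., 0.]), 1.0) (array([0., 0.]), 1.0)
v 1 (array([-0.069, -0.055]), 0.55) (array([0., 0.]), 1.0)
v 2 (array([0.025, 0.051]), 0.44) (array([0.053, 0.054]), 0.85)
v 3 (array([-0.012,  0.027]), 0.41) (array([0., 0.]), 1.0)
v 4 (array([ 0.037, -0.036]), 0.57) (array([0., 0.]), 1.0)
sc (array([0., 0.]), 0.64) (array([-0.   , -0.003]), 0.8)
```

{"op": "apply_moves", "data": {"steps": [{"translation": [0,-0.15,0],"rotation": [0,0,0]},{"translation": [0,-0.3,0],"rotation": [0,0,0]},{"translation": [0,-0.45,0],"rotation": [0,0,0]},{"translation": [0,-0.6,0],"rotation": [0,0,0]},{"translation": [0,-0.75,0],"rotation": [0,0,0]},{"translation": [0,-0.9,0],"rotation": [0,0,0]},{"translation": [0,-1,0],"rotation": [0,0,0]},{"translation": [0,-1,0],"rotation": [0,0,0]},{"translation": [0,-1,0],"rotation": [0,0,0]},{"translation": [0,-1,0],"rotation": [0,0,0]}]}}

```text
t: 2.7
eef_pos: [0.4168, -0.1067, 0.2638]
ee_rot: [-3.142, 0.001, 0.0]
force: [0.2, 1.0, 0.3]
width: 0.0877
gripper_force: 0.0
```

{"op": "apply_moves", "data": {"steps": [{"translation": [0,-0.1,0],"rotation": [0,0,0]},{"translation": [0,-0.1,0],"rotation": [0,0,0]},{"translation": [0,-0.1,-0.1],"rotation": [0,0,0]},{"translation": [0,-0.1,-0.2],"rotation": [0,0,0]},{"translation": [0,-0.1,-0.3],"rotation": [0,0,0]},{"translation": [0,-0.1,-0.4],"rotation": [0,0,0]},{"translation": [0,-0.1,-0.44],"rotation": [0,0,0]},{"translation": [0,-0.1,-0.44],"rotation": [0,0,0]},{"translation": [0,-0.1,-0.44],"rotation": [0,0,0]},{"translation": [0,-0.1,-0.44],"rotation": [0,0,0]}]}}

```text
t: 3.53
eef_pos: [0.4175, -0.1316, 0.155]
ee_rot: [3.141, -0.001, 0.002]
force: [0.9, -0.8, 0.4]
width: 0.0877
gripper_force: 0.0
```

{"op": "apply_moves", "data": {"jaw": 1, "newtons": 25, "steps": [{"translation": [0,0,0],"rotation": [0,0,0]},{"translation": [0,0,0],"rotation": [0,0,0]},{"translation": [0,0,0],"rotation": [0,0,0]},{"translation": [0,0,0],"rotation": [0,0,0]},{"translation": [0,0,0],"rotation": [0,0,0]},{"translation": [0,0,0],"rotation": [0,0,0]},{"translation": [0,0,0],"rotation": [0,0,0]},{"translation": [0,0,0],"rotation": [0,0,0]},{"translation": [0,0,0],"rotation": [0,0,0]},{"translation": [0,0,0],"rotation": [0,0,0]}]}}

```text
t: 4.37
eef_pos: [0.4164, -0.1324, 0.154]
ee_rot: [3.142, 0.0, 0.0]
force: [-0.4, 0.4, -0.3]
width: 0.0263
gripper_force: 0.2
```

{"op": "apply_moves", "data": {"steps": [{"translation": [0,0,0],"rotation": [0,0,0]},{"translation": [0,0,0],"rotation": [0,0,0]},{"translation": [0,0,0.08],"rotation": [0,0,0]},{"translation": [0,0,0.2],"rotation": [0,0,0]},{"translation": [0,0,0.32],"rotation": [0,0,0]},{"translation": [0,0,0.44],"rotation": [0,0,0]},{"translation": [0,0,0.56],"rotation": [0,0,0]},{"translation": [0,0,0.66],"rotation": [0,0,0]},{"translation": [0,0,0.72],"rotation": [0,0,0]},{"translation": [0,0,0.72],"rotation": [0,0,0]}]}}

```text
t: 5.2
eef_pos: [0.4176, -0.1325, 0.3371]
ee_rot: [3.141, -0.005, 0.0]
force: [-0.9, 0.3, -3.0]
width: 0.0236
gripper_force: 25.0
```

{"op": "apply_moves", "data": {"steps": [{"translation": [0,0.06,0],"rotation": [0,0,0]},{"translation": [0,0.16,0],"rotation": [0,0,0]},{"translation": [0,0.28,0],"rotation": [0,0,0]},{"translation": [0,0.4,0],"rotation": [0,0,0]},{"translation": [0,0.52,0],"rotation": [0,0,0]},{"translation": [0,0.64,0],"rotation": [0,0,0]},{"translation": [0,0.76,0],"rotation": [0,0,0]},{"translation": [0,0.88,0],"rotation": [0,0,0]},{"translation": [0,0.96,0],"rotation": [0,0,0]},{"translation": [0,1,0],"rotation": [0,0,0]}]}}

```text
t: 6.03
eef_pos: [0.4156, 0.1196, 0.3322]
ee_rot: [3.141, 0.002, 0.002]
force: [0.2, 0.1, -4.0]
width: 0.0236
gripper_force: 25.0
```

{"op": "apply_moves", "data": {"steps": [{"translation": [0.03,0.06,0],"rotation": [0,0,0]},{"translation": [0.08,0.16,0],"rotation": [0,0,0]},{"translation": [0.14,0.28,0],"rotation": [0,0,0]},{"translation": [0.2,0.4,0],"rotation": [0,0,0]},{"translation": [0.26,0.52,0],"rotation": [0,0,0]},{"translation": [0.32,0.64,0],"rotation": [0,0,0]},{"translation": [0.38,0.76,0],"rotation": [0,0,0]},{"translation": [0.44,0.88,0],"rotation": [0,0,0]},{"translation": [0.48,0.96,0],"rotation": [0,0,0]},{"translation": [0.5,1,0],"rotation": [0,0,0]}]}}

```text
t: 6.87
eef_pos: [0.5428, 0.3697, 0.3308]
ee_rot: [3.139, 0.002, 0.0]
force: [1.0, -0.2, -4.5]
width: 0.0238
gripper_force: 25.0
```

{"op": "apply_moves", "data": {"steps": [{"translation": [0,0.05,0],"rotation": [0,0,0]},{"translation": [0,0.13,0],"rotation": [0,0,0]},{"translation": [0,0.2,0],"rotation": [0,0,0]},{"translation": [0,0.22,0],"rotation": [0,0,0]},{"translation": [0,0.22,-0.08],"rotation": [0,0,0]},{"translation": [0,0.22,-0.18],"rotation": [0,0,0]},{"translation": [0,0.22,-0.28],"rotation": [0,0,0]},{"translation": [0,0.22,-0.36],"rotation": [0,0,0]},{"translation": [0,0.22,-0.4],"rotation": [0,0,0]},{"translation": [0,0.22,-0.4],"rotation": [0,0,0]}]}}

```text
t: 7.7
eef_pos: [0.5404, 0.4211, 0.2313]
ee_rot: [3.138, 0.003, -0.001]
force: [1.1, 0.2, -3.6]
width: 0.0243
gripper_force: 25.0
```

Run:
```python
from h import *
t,s=check(); a=np.vstack([t[130:300,60:340],s[60:230,90:370]]); cv2.imwrite('pics/p1.png',cv2.resize(a,None,fx=1.75,fy=1.75,interpolation=2))
```

```text
v 0 (array([0., 0.]), 0.5) (array([0.005, 0.023]), 0.76)
v 1 (array([0., 0.]), 0.46) (array([-0.007, -0.088]), 0.61)
v 2 (array([0., 0.]), 0.93) (array([-0.002, -0.003]), 0.89)
v 3 (array([0., 0.]), 1.0) (array([0., 0.]), 1.0)
v 4 (array([0., 0.]), 0.77) (array([0., 0.]), 1.0)
sc (array([-0.051, -0.028]), 0.31) (array([0.   , 0.007]), 0.62)
```

View pics/p1.png

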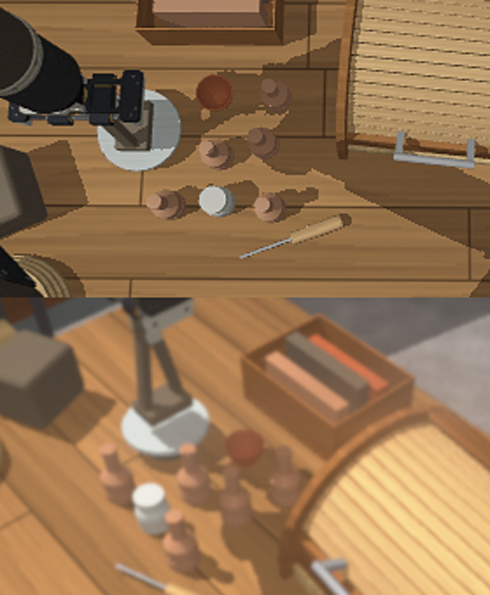

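{"op": "apply_moves", "data": {"steps": [{"translation": [0,0.015,-0.03],"rotation": [0,0,0]},{"translation": [0,0.015,-0.06],"rotation": [0,0,0]},{"translation": [0,0.015,-0.09],"rotation": [0,0,0]},{"translation": [0,0.015,-0.11],"rotation": [0,0,0]},{"translation": [0,0.015,-0.12],"rotation": [0,0,0]},{"translation": [0,0.015,-0.125],"rotation": [0,0,0]},{"translation": [0,0.015,-0.13],"rotation": [0,0,0]},{"translation": [0,0.015,-0.13],"rotation": [0,0,0]},{"translation": [0,0.015,-0.13],"rotation": [0,0,0]},{"translation": [0,0.015,-0.13],"rotation": [0,0,0]}]}}

```text
t: 8.63
eef_pos: [0.5416, 0.4265, 0.2019]
ee_rot: [-3.141, -0.0, 0.0]
force: [0.2, 0.4, -3.3]
width: 0.024
gripper_force: 25.0
```

{"op": "apply_moves", "data": {"steps": [{"translation": [0,0,-0.003],"rotation": [0,0,0]},{"translation": [0,0,-0.006],"rotation": [0,0,0]},{"translation": [0,0,-0.009],"rotation": [0,0,0]},{"translation": [0,0,-0.012],"rotation": [0,0,0]},{"translation": [0,0,-0.012],"rotation": [0,0,0]},{"translation": [0,0,-0.012],"rotation": [0,0,0]},{"translation": [0,0,-0.012],"rotation": [0,0,0]},{"translation": [0,0,-0.012],"rotation": [0,0,0]},{"translation": [0,0,-0.012],"rotation": [0,0,0]},{"translation": [0,0,-0.012],"rotation": [0,0,0]}]}}

```text
t: 9.47
eef_pos: [0.5416, 0.4264, 0.199]
ee_rot: [-3.141, -0.001, 0.0]
force: [0.1, -0.3, 3.6]
width: 0.0237
gripper_force: 25.0
```

{"op": "apply_moves", "data": {"jaw": -1, "steps": [{"translation": [0,0,0],"rotation": [0,0,0]},{"translation": [0,0,0],"rotation": [0,0,0]},{"translation": [0,0,0],"rotation": [0,0,0]},{"translation": [0,0,0],"rotation": [0,0,0]},{"translation": [0,0,0],"rotation": [0,0,0]},{"translation": [0,0,0],"rotation": [0,0,0]},{"translation": [0,0,0.05],"rotation": [0,0,0]},{"translation": [0,0,0.15],"rotation": [0,0,0]},{"translation": [0,0,0.27],"rotation": [0,0,0]},{"translation": [0,0,0.36],"rotation": [0,0,0]}]}}

```text
t: 10.3
eef_pos: [0.5419, 0.4265, 0.2919]
ee_rot: [-3.141, -0.002, 0.0]
force: [0.7, 0.3, 0.7]
width: 0.0846
gripper_force: 0.0
```

{"op": "apply_moves", "data": {"steps": [{"translation": [-0.05,-0.12,0],"rotation": [0,0,0]},{"translation": [-0.1,-0.27,0],"rotation": [0,0,0]},{"translation": [-0.2,-0.42,0],"rotation": [0,0,0]},{"translation": [-0.28,-0.57,0],"rotation": [0,0,0]},{"translation": [-0.36,-0.72,0],"rotation": [0,0,0]},{"translation": [-0.4,-0.87,0],"rotation": [0,0,0]},{"translation": [-0.4,-1,0],"rotation": [0,0,0]},{"translation": [-0.4,-1,0],"rotation": [0,0,0]},{"translation": [-0.4,-1,0],"rotation": [0,0,0]},{"translation": [-0.4,-1,0],"rotation": [0,0,0]}]}}

```text
t: 11.13
eef_pos: [0.4418, 0.1765, 0.2897]
ee_rot: [-3.14, -0.002, -0.0]
force: [-0.4, 0.1, -0.3]
width: 0.0876
gripper_force: 0.0
```

Run:
```python
from h import *
t=grab_frame('top');s=grab_frame('scene');st=get_state();print(st['q'].round(2) if hasattr(st['q'],'round') else st['q'])
a=np.vstack([t[130:300,60:340],s[60:230,90:370]]); cv2.imwrite('pics/p2.png',cv2.resize(a,None,fx=1.75,fy=1.75,interpolation=2))
```

```text
[ 0.8  -0.01 -0.31  0.   -1.28  0.78]
```

View pics/p2.png

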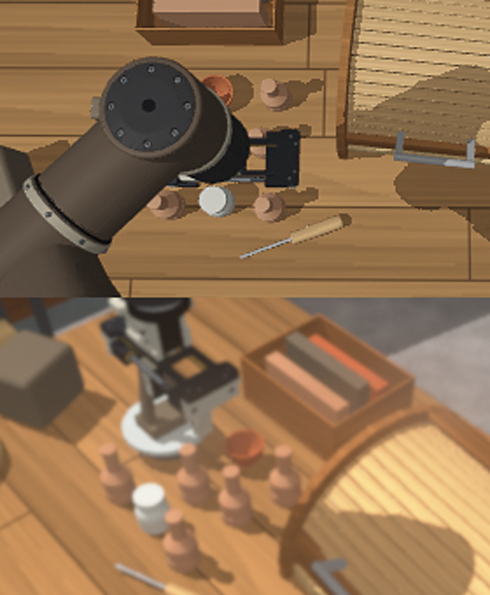

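{"op": "apply_moves", "data": {"jaw": 0.2, "steps": [{"translation": [0,-0.1,0],"rotation": [0,0,-0.2]},{"translation": [0,-0.2,0],"rotation": [0,0,-0.4]},{"translation": [0,-0.3,0],"rotation": [0,0,-0.6]},{"translation": [0,-0.4,0],"rotation": [0,0,-0.8]},{"translation": [0,-0.5,0],"rotation": [0,0,-1]},{"translation": [0,-0.6,0],"rotation": [0,0,-1]},{"translation": [0,-0.7,0],"rotation": [0,0,-1]},{"translation": [0,-0.8,0],"rotation": [0,0,-1]},{"translation": [0,-0.9,0],"rotation": [0,0,-1]},{"translation": [0,-1,0],"rotation": [0,0,-1]}]}}

```text
t: 12.07
eef_pos: [0.4419, -0.074, 0.2884]
ee_rot: [3.141, 0.0, -0.522]
force: [-0.1, 1.6, -0.0]
width: 0.0355
gripper_force: 0.0
```

{"op": "apply_moves", "data": {"steps": [{"translation": [0.04,-0.1,0],"rotation": [0,0,-0.2]},{"translation": [0.08,-0.19,0],"rotation": [0,0,-0.4]},{"translation": [0.12,-0.19,0],"rotation": [0,0,-0.6]},{"translation": [0.12,-0.19,0],"rotation": [0,0,-0.8]},{"translation": [0.12,-0.19,0],"rotation": [0,0,-1]},{"translation": [0.12,-0.19,0],"rotation": [0,0,-1]},{"translation": [0.12,-0.19,0],"rotation": [0,0,-1]},{"translation": [0.12,-0.19,0],"rotation": [0,0,-1]},{"translation": [0.12,-0.19,0],"rotation": [0,0,-1]},{"translation": [0.12,-0.19,0],"rotation": [0,0,-1]}]}}

```text
t: 12.9
eef_pos: [0.4715, -0.1209, 0.2886]
ee_rot: [-3.142, -0.0, -1.045]
force: [-0.3, 0.0, 0.9]
width: 0.0356
gripper_force: 0.0
```

{"op": "apply_moves", "data": {"steps": [{"translation": [0,0,0],"rotation": [0,0,-0.2]},{"translation": [0,0,0],"rotation": [0,0,-0.4]},{"translation": [0,0,0],"rotation": [0,0,-0.6]},{"translation": [0,0,0],"rotation": [0,0,-0.8]},{"translation": [0,0,0],"rotation": [0,0,-1]},{"translation": [0,0,0],"rotation": [0,0,-1]},{"translation": [0,0,0],"rotation": [0,0,-1]},{"translation": [0,0,0],"rotation": [0,0,-1]},{"translation": [0,0,0],"rotation": [0,0,-1]},{"translation": [0,0,0],"rotation": [0,0,-1]}]}}

```text
t: 13.73
eef_pos: [0.4714, -0.1211, 0.2886]
ee_rot: [-3.141, 0.0, -1.569]
force: [-0.0, 0.5, 0.1]
width: 0.035
gripper_force: 0.0
```

Run:
```python
from h import *
t,s=check();st=get_state();print(st['eef_pos'],st['ee_rot'],st['width'],st['q'])
a=np.hstack([t[160:300,80:200],t[160:300,240:360]]);b=np.hstack([s[60:200,130:250],s[170:310,210:330]]); cv2.imwrite('pics/p3.png',cv2.resize(np.vstack([a,b]),None,fx=2.1,fy=2.1,interpolation=2))
```

```text
v 0 (array([-0.071,  0.019]), 0.29) (array([0., 0.]), 1.0)
v 1 (array([-0.025,  0.033]), 0.55) (array([-0.002, -0.003]), 0.9)
v 2 (array([-0.009,  0.009]), 0.6) (array([-0.002, -0.003]), 0.9)
v 3 (array([0., 0.]), 1.0) (array([0., 0.]), 1.0)
v 4 (array([-0.067,  0.031]), 0.36) (array([0., 0.]), 1.0)
sc (array([0.02 , 0.026]), 0.34) (array([-0.   , -0.003]), 0.56)
[ 0.47142599 -0.12110265  0.28854508] [ 3.14156812e+00  1.20887924e-05 -1.56957433e+00] 0.03482132501179776 [ 1.53578922e-01  5.79942811e-03 -2.86978021e-01 -1.63689847e-05
 -1.27804129e+00 -1.52352199e-01]
```

View pics/p3.png

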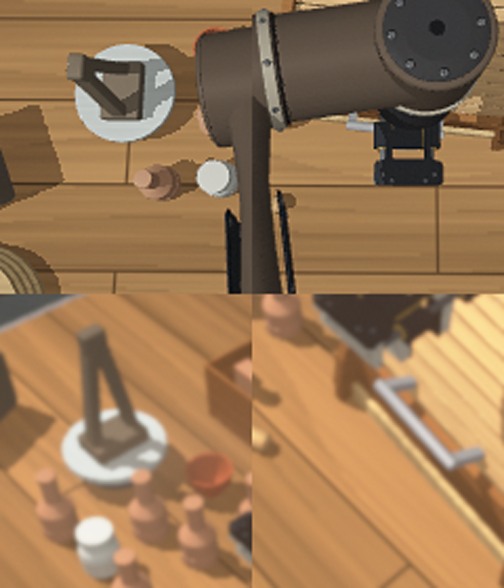

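{"op": "apply_moves", "data": {"steps": [{"translation": [0,0,0],"rotation": [0,0,-0.195]},{"translation": [0,0,-0.1],"rotation": [0,0,-0.195]},{"translation": [0,0,-0.2],"rotation": [0,0,-0.195]},{"translation": [0,0,-0.3],"rotation": [0,0,-0.195]},{"translation": [0,0,-0.4],"rotation": [0,0,-0.195]},{"translation": [0,0,-0.48],"rotation": [0,0,-0.195]},{"translation": [0,0,-0.54],"rotation": [0,0,-0.195]},{"translation": [0,0,-0.58],"rotation": [0,0,-0.195]},{"translation": [0,0,-0.62],"rotation": [0,0,-0.195]},{"translation": [0,0,-0.62],"rotation": [0,0,-0.195]}]}}

```text
t: 14.67
eef_pos: [0.4707, -0.1211, 0.132]
ee_rot: [3.139, -0.0, -1.673]
force: [-0.5, -0.4, -0.0]
width: 0.0351
gripper_force: 0.0
```

{"op": "apply_moves", "data": {"jaw": 1, "newtons": 10, "steps": [{"translation": [0,0,0],"rotation": [0,0,0]},{"translation": [0,0,0],"rotation": [0,0,0]},{"translation": [0,0,0],"rotation": [0,0,0]},{"translation": [0,0,0],"rotation": [0,0,0]},{"translation": [0,0,0],"rotation": [0,0,0]},{"translation": [0,0,0],"rotation": [0,0,0]},{"translation": [0,0,0],"rotation": [0,0,0]},{"translation": [0,0,0],"rotation": [0,0,0]},{"translation": [0,0,0],"rotation": [0,0,0]},{"translation": [0,0,0],"rotation": [0,0,0]}]}}

```text
t: 15.5
eef_pos: [0.4729, -0.1211, 0.1344]
ee_rot: [-3.139, 0.0, -1.672]
force: [4.9, -1.6, 0.1]
width: 0.0134
gripper_force: 10.0
```

{"op": "apply_moves", "data": {"jaw": 1, "newtons": 20, "steps": [{"translation": [0.029,-0.003,0.049],"rotation": [0,0,0]},{"translation": [0.061,-0.006,0.096],"rotation": [0,0,0]},{"translation": [0.095,-0.01,0.14],"rotation": [0,0,0]},{"translation": [0.132,-0.013,0.183],"rotation": [0,0,0]},{"translation": [0.172,-0.017,0.223],"rotation": [0,0,0]},{"translation": [0.214,-0.022,0.261],"rotation": [0,0,0]},{"translation": [0.259,-0.026,0.296],"rotation": [0,0,0]},{"translation": [0.304,-0.031,0.328],"rotation": [0,0,0]},{"translation": [0.353,-0.036,0.358],"rotation": [0,0,0]},{"translation": [0.403,-0.041,0.384],"rotation": [0,0,0]}]}}

```text
t: 16.33
eef_pos: [0.5687, -0.1311, 0.23]
ee_rot: [3.134, -0.0, -1.673]
force: [-9.4, 3.1, 9.5]
width: 0.0137
gripper_force: 20.0
```

Run:
```python
from h import *
st=get_state();print(st['eef_pos'],st['force'],st['moment'])
t=grab_frame('top');s=grab_frame('scene');cv2.imwrite('pics/p4.png',cv2.resize(np.hstack([t[80:260,230:400],s[80:260,230:400]]),None,fx=2.3,fy=2.3))
```

```text
[ 0.56866411 -0.13113932  0.23002375] [-9.44193492  3.12381868  9.47963734] [1.50093236 3.83648196 0.04388897]
```

View pics/p4.png

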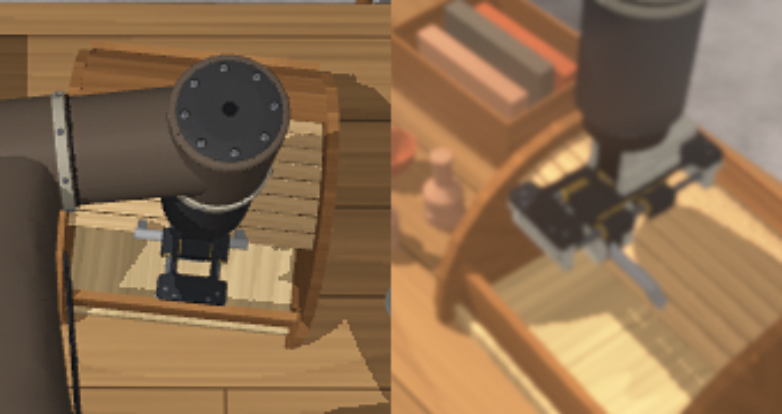

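Door rolled about half way with the bar held; continuing along the arc.

{"op": "apply_moves", "data": {"steps": [{"translation": [0.052,-0.005,0.023],"rotation": [0,0,0]},{"translation": [0.104,-0.01,0.043],"rotation": [0,0,0]},{"translation": [0.158,-0.016,0.06],"rotation": [0,0,0]},{"translation": [0.213,-0.021,0.074],"rotation": [0,0,0]},{"translation": [0.268,-0.027,0.084],"rotation": [0,0,0]},{"translation": [0.324,-0.033,0.09],"rotation": [0,0,0]},{"translation": [0.381,-0.038,0.094],"rotation": [0,0,0]},{"translation": [0.437,-0.044,0.093],"rotation": [0,0,0]},{"translation": [0.493,-0.05,0.09],"rotation": [0,0,0]},{"translation": [0.541,-0.055,0.084],"rotation": [0,0,0]}]}}

```text
t: 17.27
eef_pos: [0.7064, -0.1452, 0.2504]
ee_rot: [3.138, -0.0, -1.673]
force: [-2.6, -0.5, 3.1]
width: 0.0129
gripper_force: 20.0
```

{"op": "apply_moves", "data": {"steps": [{"translation": [0,0,0],"rotation": [0,0,0]},{"translation": [0,0,0],"rotation": [0,0,0]},{"translation": [0,0,0],"rotation": [0,0,0]},{"translation": [0.01,0,0],"rotation": [0,0,0]},{"translation": [0.015,0,0],"rotation": [0,0,0]},{"translation": [0.015,0,0],"rotation": [0,0,0]},{"translation": [0.015,0,0],"rotation": [0,0,0]},{"translation": [0.015,0,0],"rotation": [0,0,0]},{"translation": [0.015,0,0],"rotation": [0,0,0]},{"translation": [0.015,0,0],"rotation": [0,0,0]}]}}

```text
t: 18.1
eef_pos: [0.7099, -0.1455, 0.2497]
ee_rot: [3.139, -0.0, -1.673]
force: [-3.1, -4.2, -3.8]
width: 0.0131
gripper_force: 20.0
```

{"op": "apply_moves", "data": {"jaw": 0, "steps": [{"translation": [0,0,0],"rotation": [0,0,0]},{"translation": [0,0,0],"rotation": [0,0,0]},{"translation": [0,0,0],"rotation": [0,0,0]},{"translation": [0,0,0],"rotation": [0,0,0]},{"translation": [0,0,0.05],"rotation": [0,0,0]},{"translation": [0,0,0.12],"rotation": [0,0,0]},{"translation": [0,0,0.2],"rotation": [0,0,0]},{"translation": [-0.06,0.1,0.24],"rotation": [0,0,0]},{"translation": [-0.12,0.24,0.24],"rotation": [0,0,0]},{"translation": [-0.2,0.36,0.24],"rotation": [0,0,0]}]}}

```text
t: 18.93
eef_pos: [0.6617, -0.0542, 0.3121]
ee_rot: [-3.139, 0.001, -1.674]
force: [0.1, 0.6, 0.6]
width: 0.0438
gripper_force: 0.0
```

{"op": "apply_moves", "data": {"steps": [{"translation": [-0.06,0.14,0],"rotation": [0,0,0]},{"translation": [-0.12,0.28,0],"rotation": [0,0,0]},{"translation": [-0.19,0.42,0],"rotation": [0,0,0]},{"translation": [-0.19,0.56,0],"rotation": [0,0,0]},{"translation": [-0.19,0.7,0],"rotation": [0,0,0]},{"translation": [-0.19,0.84,0],"rotation": [0,0,0]},{"translation": [-0.19,0.92,0],"rotation": [0,0,0]},{"translation": [-0.19,0.92,0],"rotation": [0,0,0]},{"translation": [-0.19,0.92,0],"rotation": [0,0,0]},{"translation": [-0.19,0.92,0],"rotation": [0,0,0]}]}}

```text
t: 19.77
eef_pos: [0.6138, 0.1749, 0.3114]
ee_rot: [-3.141, 0.0, -1.672]
force: [-0.5, -0.9, -0.1]
width: 0.0436
gripper_force: 0.0
```

Run:
```python
from h import *
t,s=check();st=get_state();print(st['eef_pos'],st['width'])
cv2.imwrite('pics/p5.png',cv2.resize(np.hstack([t[90:280,120:390],s[120:310,150:440]]),None,fx=1.4,fy=1.4))
```

```text
v 0 (array([0., 0.]), 0.75) (array([0., 0.]), 1.0)
v 1 (array([0., 0.]), 1.0) (array([-0.002, -0.003]), 0.9)
v 2 (array([0., 0.]), 1.0) (array([-0.002, -0.003]), 0.9)
v 3 (array([-0.031,  0.065]), 0.38) (array([0., 0.]), 1.0)
v 4 (array([0., 0.]), 0.77) (array([0., 0.]), 1.0)
sc (array([-0.051, -0.028]), 0.31) (array([ 0.039, -0.028]), 0.33)
[0.61385145 0.17412574 0.31123147] 0.04394997510421171
```

View pics/p5.png

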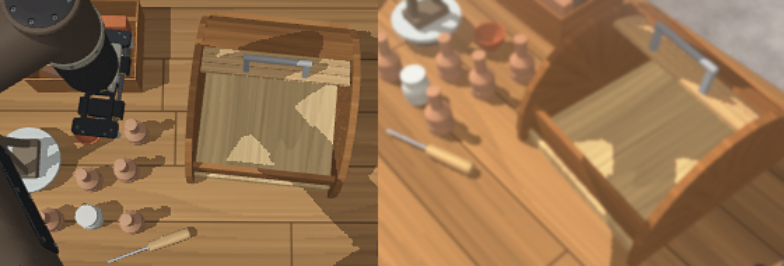

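{"op": "apply_moves", "data": {"steps": [{"translation": [-0.016,-0.01,-0.12],"rotation": [0,0,0]},{"translation": [-0.016,-0.01,-0.25],"rotation": [0,0,0]},{"translation": [-0.016,-0.01,-0.38],"rotation": [0,0,0]},{"translation": [-0.016,-0.01,-0.51],"rotation": [0,0,0]},{"translation": [-0.016,-0.01,-0.64],"rotation": [0,0,0]},{"translation": [-0.016,-0.01,-0.76],"rotation": [0,0,0]},{"translation": [-0.016,-0.01,-0.86],"rotation": [0,0,0]},{"translation": [-0.016,-0.01,-0.93],"rotation": [0,0,0]},{"translation": [-0.016,-0.01,-0.97],"rotation": [0,0,0]},{"translation": [-0.016,-0.01,-0.97],"rotation": [0,0,0]}]}}

```text
t: 20.7
eef_pos: [0.6087, 0.1709, 0.066]
ee_rot: [3.139, -0.002, -1.674]
force: [-0.1, -0.1, -0.3]
width: 0.044
gripper_force: 0.0
```

{"op": "apply_moves", "data": {"jaw": 1, "newtons": 20, "steps": [{"translation": [0,0,0],"rotation": [0,0,0]},{"translation": [0,0,0],"rotation": [0,0,0]},{"translation": [0,0,0],"rotation": [0,0,0]},{"translation": [0,0,0],"rotation": [0,0,0]},{"translation": [0,0,0],"rotation": [0,0,0]},{"translation": [0,0,0],"rotation": [0,0,0]},{"translation": [0,0,0],"rotation": [0,0,0]},{"translation": [0,0,0],"rotation": [0,0,0]},{"translation": [0,0,0],"rotation": [0,0,0]},{"translation": [0,0,0],"rotation": [0,0,0]}]}}

```text
t: 21.53
eef_pos: [0.611, 0.1729, 0.0697]
ee_rot: [-3.139, 0.001, -1.672]
force: [0.2, -0.4, 7.4]
width: 0.0268
gripper_force: 20.0
```

{"op": "apply_moves", "data": {"steps": [{"translation": [0,0,0],"rotation": [0,0,0]},{"translation": [0,0,0.005],"rotation": [0,0,0]},{"translation": [0,0,0.01],"rotation": [0,0,0]},{"translation": [0,0,0.02],"rotation": [0,0,0]},{"translation": [0,0,0.03],"rotation": [0,0,0]},{"translation": [0,0,0.04],"rotation": [0,0,0]},{"translation": [0,0,0.04],"rotation": [0,0,0]},{"translation": [0,0,0.04],"rotation": [0,0,0]},{"translation": [0,0,0.04],"rotation": [0,0,0]},{"translation": [0,0,0.04],"rotation": [0,0,0]}]}}

```text
t: 22.37
eef_pos: [0.6096, 0.1723, 0.0779]
ee_rot: [3.141, -0.0, -1.673]
force: [0.7, 0.6, -2.6]
width: 0.0268
gripper_force: 20.0
```

{"op": "apply_moves", "data": {"steps": [{"translation": [0,0,0.1],"rotation": [0,0,0]},{"translation": [0,0,0.25],"rotation": [0,0,0]},{"translation": [0,0,0.4],"rotation": [0,0,0.1]},{"translation": [0,0,0.55],"rotation": [0,0,0.2]},{"translation": [0,0,0.7],"rotation": [0,0,0.35]},{"translation": [0,0,0.84],"rotation": [0,0,0.5]},{"translation": [0,0,0.94],"rotation": [0,0,0.65]},{"translation": [0,0,1],"rotation": [0,0,0.8]},{"translation": [0,0,1],"rotation": [0,0,0.9]},{"translation": [0,0,1],"rotation": [0,0,1]}]}}

```text
t: 23.2
eef_pos: [0.6099, 0.1726, 0.3295]
ee_rot: [-3.139, 0.0, -1.146]
force: [0.1, 0.3, -3.1]
width: 0.027
gripper_force: 20.0
```

{"op": "apply_moves", "data": {"steps": [{"translation": [0.01,-0.06,0],"rotation": [0,0,0.05]},{"translation": [0.02,-0.16,0],"rotation": [0,0,0.15]},{"translation": [0.03,-0.28,0],"rotation": [0,0,0.3]},{"translation": [0.04,-0.4,0],"rotation": [0,0,0.45]},{"translation": [0.05,-0.52,0],"rotation": [0,0,0.6]},{"translation": [0.06,-0.64,0],"rotation": [0,0,0.75]},{"translation": [0.07,-0.76,0],"rotation": [0,0,0.85]},{"translation": [0.08,-0.88,0],"rotation": [0,0,0.95]},{"translation": [0.08,-0.96,0],"rotation": [0,0,1]},{"translation": [0.08,-1,0],"rotation": [0,0,1]}]}}

```text
t: 24.03
eef_pos: [0.6294, -0.0802, 0.3277]
ee_rot: [3.141, 0.0, -0.626]
force: [-0.6, 0.3, -1.9]
width: 0.0267
gripper_force: 20.0
```

{"op": "apply_moves", "data": {"steps": [{"translation": [0,-0.06,0],"rotation": [0,0,0.1]},{"translation": [0,-0.13,0],"rotation": [0,0,0.25]},{"translation": [0,-0.19,0],"rotation": [0,0,0.4]},{"translation": [0,-0.22,0],"rotation": [0,0,0.55]},{"translation": [0,-0.235,0],"rotation": [0,0,0.7]},{"translation": [0,-0.235,0],"rotation": [0,0,0.85]},{"translation": [0,-0.235,0],"rotation": [0,0,0.95]},{"translation": [0,-0.235,0],"rotation": [0,0,1]},{"translation": [0,-0.235,0],"rotation": [0,0,1]},{"translation": [0,-0.235,0],"rotation": [0,0,1]}]}}

```text
t: 24.87
eef_pos: [0.6297, -0.136, 0.3279]
ee_rot: [-3.141, 0.0, -0.103]
force: [-0.4, -0.5, -2.6]
width: 0.0269
gripper_force: 20.0
```

Run:
```python
from h import *
st=get_state();print(st['eef_pos'],st['ee_rot'],st['width'],st['force'])
t=grab_frame('top');s=grab_frame('scene');cv2.imwrite('pics/p6.png',cv2.resize(np.hstack([t[60:260,230:400],s[60:260,230:450]]),None,fx=2,fy=2))
```

```text
[ 0.62967681 -0.13599196  0.32787025] [-3.14147740e+00  2.59907041e-04 -1.03091690e-01] 0.026892933470751914 [-0.37023994 -0.46173891 -2.57925728]
```

View pics/p6.png

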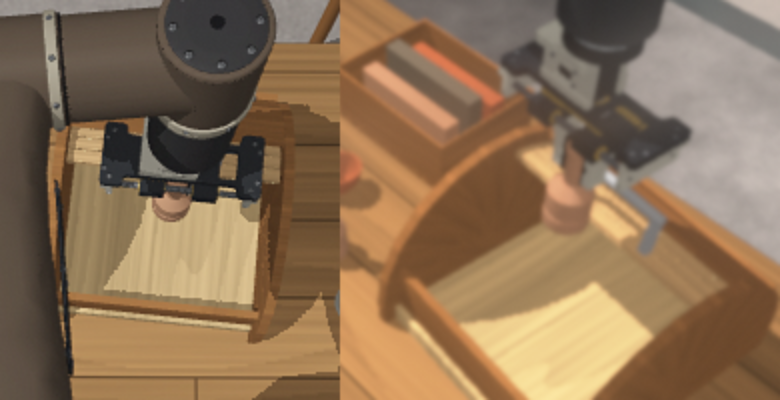

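{"op": "apply_moves", "data": {"steps": [{"translation": [-0.03,0,-0.1],"rotation": [0,0,0]},{"translation": [-0.03,0,-0.22],"rotation": [0,0,0]},{"translation": [-0.03,0,-0.34],"rotation": [0,0,0]},{"translation": [-0.03,0,-0.46],"rotation": [0,0,0]},{"translation": [-0.03,0,-0.56],"rotation": [0,0,0]},{"translation": [-0.03,0,-0.66],"rotation": [0,0,0]},{"translation": [-0.03,0,-0.74],"rotation": [0,0,0]},{"translation": [-0.03,0,-0.82],"rotation": [0,0,0]},{"translation": [-0.03,0,-0.88],"rotation": [0,0,0]},{"translation": [-0.03,0,-0.9],"rotation": [0,0,0]}]}}

```text
t: 25.8
eef_pos: [0.6207, -0.1362, 0.1002]
ee_rot: [3.141, 0.004, -0.103]
force: [0.5, 0.0, -2.1]
width: 0.027
gripper_force: 20.0
```

{"op": "apply_moves", "data": {"steps": [{"translation": [0,0,-0.005],"rotation": [0,0,0]},{"translation": [0,0,-0.01],"rotation": [0,0,0]},{"translation": [0,0,-0.015],"rotation": [0,0,0]},{"translation": [0,0,-0.02],"rotation": [0,0,0]},{"translation": [0,0,-0.025],"rotation": [0,0,0]},{"translation": [0,0,-0.03],"rotation": [0,0,0]},{"translation": [0,0,-0.03],"rotation": [0,0,0]},{"translation": [0,0,-0.03],"rotation": [0,0,0]},{"translation": [0,0,-0.03],"rotation": [0,0,0]},{"translation": [0,0,-0.03],"rotation": [0,0,0]}]}}

```text
t: 26.63
eef_pos: [0.6223, -0.1364, 0.0957]
ee_rot: [-3.142, -0.0, -0.102]
force: [0.1, 0.2, -2.1]
width: 0.0267
gripper_force: 20.0
```

{"op": "apply_moves", "data": {"steps": [{"translation": [0,0,-0.002],"rotation": [0,0,0]},{"translation": [0,0,-0.004],"rotation": [0,0,0]},{"translation": [0,0,-0.006],"rotation": [0,0,0]},{"translation": [0,0,-0.008],"rotation": [0,0,0]},{"translation": [0,0,-0.01],"rotation": [0,0,0]},{"translation": [0,0,-0.01],"rotation": [0,0,0]},{"translation": [0,0,-0.01],"rotation": [0,0,0]},{"translation": [0,0,-0.01],"rotation": [0,0,0]},{"translation": [0,0,-0.01],"rotation": [0,0,0]},{"translation": [0,0,-0.01],"rotation": [0,0,0]}]}}

```text
t: 27.47
eef_pos: [0.6233, -0.1364, 0.0946]
ee_rot: [3.142, -0.003, -0.101]
force: [-1.3, 1.9, 7.4]
width: 0.0268
gripper_force: 20.0
```

{"op": "apply_moves", "data": {"jaw": 0, "steps": [{"translation": [0,0,0],"rotation": [0,0,0]},{"translation": [0,0,0],"rotation": [0,0,0]},{"translation": [0,0,0],"rotation": [0,0,0]},{"translation": [0,0,0.04],"rotation": [0,0,0]},{"translation": [0,0,0.12],"rotation": [0,0,0]},{"translation": [0,0,0.24],"rotation": [0,0,0]},{"translation": [0,0,0.38],"rotation": [0,0,0]},{"translation": [0,0,0.53],"rotation": [0,0,0]},{"translation": [0,0,0.68],"rotation": [0,0,0]},{"translation": [0,0,0.8],"rotation": [0,0,0]}]}}

```text
t: 28.3
eef_pos: [0.6223, -0.1367, 0.2972]
ee_rot: [3.141, -0.003, -0.102]
force: [1.2, 0.0, 1.3]
width: 0.0435
gripper_force: 0.0
```

{"op": "apply_moves", "data": {"steps": [{"translation": [0,0.1,0.06],"rotation": [0,0,-0.1]},{"translation": [0,0.22,0.06],"rotation": [0,0,-0.25]},{"translation": [-0.05,0.36,0.06],"rotation": [0,0,-0.4]},{"translation": [-0.1,0.5,0.06],"rotation": [0,0,-0.55]},{"translation": [-0.16,0.64,0.06],"rotation": [0,0,-0.7]},{"translation": [-0.22,0.78,0.06],"rotation": [0,0,-0.85]},{"translation": [-0.28,0.9,0.06],"rotation": [0,0,-1]},{"translation": [-0.34,1,0.06],"rotation": [0,0,-1]},{"translation": [-0.4,1,0.06],"rotation": [0,0,-1]},{"translation": [-0.4,1,0.06],"rotation": [0,0,-1]}]}}

```text
t: 29.13
eef_pos: [0.52, 0.1148, 0.3092]
ee_rot: [-3.141, 0.0, -0.623]
force: [0.2, -0.2, 0.1]
width: 0.0439
gripper_force: 0.0
```

{"op": "apply_moves", "data": {"steps": [{"translation": [0,0.1,0],"rotation": [0,0,-0.15]},{"translation": [0,0.2,-0.05],"rotation": [0,0,-0.35]},{"translation": [0,0.28,-0.1],"rotation": [0,0,-0.55]},{"translation": [0,0.32,-0.15],"rotation": [0,0,-0.75]},{"translation": [0,0.32,-0.2],"rotation": [0,0,-0.9]},{"translation": [0,0.32,-0.25],"rotation": [0,0,-1]},{"translation": [0,0.32,-0.25],"rotation": [0,0,-1]},{"translation": [0,0.32,-0.25],"rotation": [0,0,-1]},{"translation": [0,0.32,-0.25],"rotation": [0,0,-1]},{"translation": [0,0.32,-0.25],"rotation": [0,0,-1]}]}}

```text
t: 29.97
eef_pos: [0.5228, 0.1936, 0.2468]
ee_rot: [-3.14, 0.0, -1.148]
force: [0.7, -0.0, -0.5]
width: 0.0439
gripper_force: 0.0
```

{"op": "apply_moves", "data": {"steps": [{"translation": [0,0,0],"rotation": [0,0,-0.2]},{"translation": [0,0,0],"rotation": [0,0,-0.4]},{"translation": [0,0,0],"rotation": [0,0,-0.6]},{"translation": [0,0,0],"rotation": [0,0,-0.8]},{"translation": [0,0,0],"rotation": [0,0,-1]},{"translation": [0,0,0],"rotation": [0,0,-1]},{"translation": [0,0,0],"rotation": [0,0,-1]},{"translation": [0,0,0],"rotation": [0,0,-1]},{"translation": [0,0,0],"rotation": [0,0,-1]},{"translation": [0,0,0],"rotation": [0,0,-1]}]}}

```text
t: 30.8
eef_pos: [0.5222, 0.1936, 0.2457]
ee_rot: [-3.141, 0.0, -1.671]
force: [-0.9, 0.2, 0.1]
width: 0.044
gripper_force: 0.0
```

Run:
```python
from h import *
t,s=check();st=get_state();print(st['eef_pos'],st['ee_rot'],st['width'])
cv2.imwrite('pics/p7.png',cv2.resize(np.hstack([t[90:280,120:390],s[120:310,150:440]]),None,fx=1.4,fy=1.4))
```

```text
v 0 (array([-0.071,  0.001]), 0.38) (array([-0.014,  0.018]), 0.61)
v 1 (array([ 0.003, -0.009]), 0.48) (array([-0.002, -0.003]), 0.9)
v 2 (array([0.057, 0.062]), 0.65) (array([-0.002, -0.003]), 0.9)
v 3 (array([0., 0.]), 1.0) (array([0., 0.]), 1.0)
v 4 (array([0., 0.]), 0.77) (array([0., 0.]), 1.0)
sc (array([ 0.038, -0.058]), 0.29) (array([0.045, 0.01 ]), 0.34)
[0.52219393 0.1936452  0.24559072] [-3.14158891e+00  1.34123941e-05 -1.67169507e+00] 0.04418869471219223
```

View pics/p7.png

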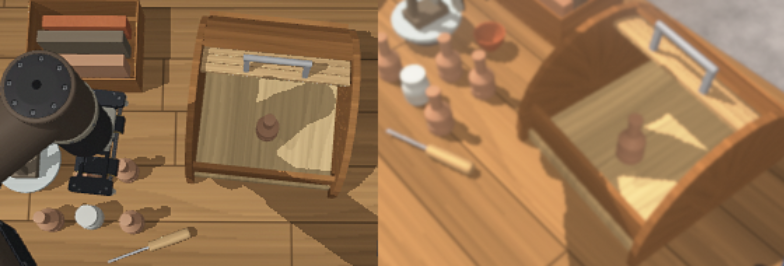

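{"op": "apply_moves", "data": {"steps": [{"translation": [0,0,-0.1],"rotation": [0,0,0]},{"translation": [0,0.004,-0.2],"rotation": [0,0,0]},{"translation": [0,0.004,-0.3],"rotation": [0,0,0]},{"translation": [0,0.004,-0.4],"rotation": [0,0,0]},{"translation": [0,0.004,-0.5],"rotation": [0,0,0]},{"translation": [0,0.004,-0.6],"rotation": [0,0,0]},{"translation": [0,0.004,-0.66],"rotation": [0,0,0]},{"translation": [0,0.004,-0.7],"rotation": [0,0,0]},{"translation": [0,0.004,-0.7],"rotation": [0,0,0]},{"translation": [0,0.004,-0.7],"rotation": [0,0,0]}]}}

```text
t: 31.73
eef_pos: [0.5224, 0.1947, 0.0707]
ee_rot: [3.141, -0.001, -1.672]
force: [-0.2, -0.2, -0.3]
width: 0.0436
gripper_force: 0.0
```

{"op": "apply_moves", "data": {"jaw": 1, "newtons": 20, "steps": [{"translation": [0,0,0],"rotation": [0,0,0]},{"translation": [0,0,0],"rotation": [0,0,0]},{"translation": [0,0,0],"rotation": [0,0,0]},{"translation": [0,0,0],"rotation": [0,0,0]},{"translation": [0,0,0],"rotation": [0,0,0]},{"translation": [0,0,0],"rotation": [0,0,0]},{"translation": [0,0,0],"rotation": [0,0,0]},{"translation": [0,0,0],"rotation": [0,0,0]},{"translation": [0,0,0],"rotation": [0,0,0]},{"translation": [0,0,0],"rotation": [0,0,0]}]}}

```text
t: 32.57
eef_pos: [0.5227, 0.195, 0.0716]
ee_rot: [-3.14, 0.001, -1.672]
force: [-1.9, -0.2, 7.2]
width: 0.0268
gripper_force: 20.0
```

{"op": "apply_moves", "data": {"steps": [{"translation": [0,0,0.05],"rotation": [0,0,0]},{"translation": [0,0,0.15],"rotation": [0,0,0]},{"translation": [0,0,0.28],"rotation": [0,0,0]},{"translation": [0,0,0.42],"rotation": [0,0,0]},{"translation": [0,0,0.56],"rotation": [0,0,0]},{"translation": [0,0,0.7],"rotation": [0,0,0]},{"translation": [0,0,0.82],"rotation": [0,0,0]},{"translation": [0,0,0.92],"rotation": [0,0,0]},{"translation": [0,0,1],"rotation": [0,0,0]},{"translation": [0,0,1],"rotation": [0,0,0]}]}}

```text
t: 33.4
eef_pos: [0.5237, 0.1952, 0.3254]
ee_rot: [-3.136, 0.004, -1.672]
force: [0.6, -0.3, -0.4]
width: 0.0268
gripper_force: 20.0
```

{"op": "apply_moves", "data": {"steps": [{"translation": [0.01,-0.06,0],"rotation": [0,0,0]},{"translation": [0.03,-0.16,0],"rotation": [0,0,0]},{"translation": [0.05,-0.28,0],"rotation": [0,0,0]},{"translation": [0.07,-0.41,0],"rotation": [0,0,0]},{"translation": [0.09,-0.54,0],"rotation": [0,0,0]},{"translation": [0.11,-0.67,0],"rotation": [0,0,0]},{"translation": [0.13,-0.8,0],"rotation": [0,0,0]},{"translation": [0.134,-0.9,0],"rotation": [0,0,0]},{"translation": [0.134,-0.96,0],"rotation": [0,0,0]},{"translation": [0.134,-1,0],"rotation": [0,0,0]}]}}

```text
t: 34.23
eef_pos: [0.5551, -0.0572, 0.3197]
ee_rot: [3.14, -0.0, -1.675]
force: [-0.4, 0.4, -1.3]
width: 0.0267
gripper_force: 20.0
```

{"op": "apply_moves", "data": {"steps": [{"translation": [0,-0.06,0],"rotation": [0,0,0]},{"translation": [0,-0.16,0],"rotation": [0,0,0]},{"translation": [0,-0.28,0],"rotation": [0,0,0]},{"translation": [0,-0.4,0],"rotation": [0,0,0]},{"translation": [0,-0.52,0],"rotation": [0,0,0]},{"translation": [0,-0.62,0],"rotation": [0,0,0]},{"translation": [0,-0.7,0],"rotation": [0,0,0]},{"translation": [0,-0.732,0],"rotation": [0,0,0]},{"translation": [0,-0.732,0],"rotation": [0,0,0]},{"translation": [0,-0.732,0],"rotation": [0,0,0]}]}}

```text
t: 35.07
eef_pos: [0.5556, -0.238, 0.32]
ee_rot: [3.141, 0.0, -1.673]
force: [-0.4, 0.1, -0.8]
width: 0.0267
gripper_force: 20.0
```

{"op": "apply_moves", "data": {"steps": [{"translation": [0,0,-0.08],"rotation": [0,0,0]},{"translation": [0,0,-0.2],"rotation": [0,0,0]},{"translation": [0,0,-0.32],"rotation": [0,0,0]},{"translation": [0,0,-0.44],"rotation": [0,0,0]},{"translation": [0,0,-0.56],"rotation": [0,0,0]},{"translation": [0,0,-0.66],"rotation": [0,0,0]},{"translation": [0,0,-0.74],"rotation": [0,0,0]},{"translation": [0,0,-0.82],"rotation": [0,0,0]},{"translation": [0,0,-0.86],"rotation": [0,0,0]},{"translation": [0,0,-0.86],"rotation": [0,0,0]}]}}

```text
t: 35.9
eef_pos: [0.5544, -0.237, 0.1033]
ee_rot: [3.137, 0.001, -1.672]
force: [0.1, -0.0, -0.7]
width: 0.0266
gripper_force: 20.0
```

{"op": "apply_moves", "data": {"steps": [{"translation": [0,0,-0.006],"rotation": [0,0,0]},{"translation": [0,0,-0.012],"rotation": [0,0,0]},{"translation": [0,0,-0.018],"rotation": [0,0,0]},{"translation": [0,0,-0.024],"rotation": [0,0,0]},{"translation": [0,0,-0.03],"rotation": [0,0,0]},{"translation": [0,0,-0.034],"rotation": [0,0,0]},{"translation": [0,0,-0.038],"rotation": [0,0,0]},{"translation": [0,0,-0.038],"rotation": [0,0,0]},{"translation": [0,0,-0.038],"rotation": [0,0,0]},{"translation": [0,0,-0.038],"rotation": [0,0,0]}]}}

```text
t: 36.73
eef_pos: [0.5559, -0.2386, 0.0966]
ee_rot: [-3.141, -0.0, -1.673]
force: [-0.9, 0.2, 5.8]
width: 0.0271
gripper_force: 20.0
```

{"op": "apply_moves", "data": {"jaw": 0, "steps": [{"translation": [0,0,0],"rotation": [0,0,0]},{"translation": [0,0,0],"rotation": [0,0,0]},{"translation": [0,0,0],"rotation": [0,0,0]},{"translation": [0,0,0.04],"rotation": [0,0,0]},{"translation": [0,0,0.12],"rotation": [0,0,0]},{"translation": [0,0,0.24],"rotation": [0,0,0]},{"translation": [0,0,0.38],"rotation": [0,0,0]},{"translation": [0,0,0.53],"rotation": [0,0,0]},{"translation": [0,0,0.68],"rotation": [0,0,0]},{"translation": [0,0,0.8],"rotation": [0,0,0]}]}}

```text
t: 37.57
eef_pos: [0.5558, -0.2386, 0.3002]
ee_rot: [-3.139, -0.001, -1.672]
force: [0.5, 0.3, -0.7]
width: 0.0437
gripper_force: 0.0
```

{"op": "apply_moves", "data": {"steps": [{"translation": [0,0.1,0],"rotation": [0,0,0]},{"translation": [-0.03,0.24,0],"rotation": [0,0,0]},{"translation": [-0.06,0.38,0],"rotation": [0,0,0]},{"translation": [-0.1,0.53,0],"rotation": [0,0,0]},{"translation": [-0.14,0.68,0],"rotation": [0,0,0]},{"translation": [-0.18,0.83,0],"rotation": [0,0,0]},{"translation": [-0.22,1,0],"rotation": [0,0,0]},{"translation": [-0.22,1,0],"rotation": [0,0,0]},{"translation": [-0.22,1,0],"rotation": [0,0,0]},{"translation": [-0.22,1,0],"rotation": [0,0,0]}]}}

```text
t: 38.4
eef_pos: [0.5007, 0.012, 0.2967]
ee_rot: [-3.141, 0.0, -1.671]
force: [-0.1, -1.1, -0.6]
width: 0.0435
gripper_force: 0.0
```

Run:
```python
from h import *
t,s=check();st=get_state();print(st['eef_pos'],st['ee_rot'],st['width'])
```

```text
v 0 (array([-0.02,  0.05]), 0.38) (array([-0.047,  0.032]), 0.45)
v 1 (array([0.051, 0.062]), 0.4) (array([0.036, 0.07 ]), 0.61)
v 2 (array([-0.013,  0.034]), 0.32) (array([-0.002, -0.003]), 0.9)
v 3 (array([-0.046,  0.058]), 0.55) (array([0., 0.]), 1.0)
v 4 (array([0.009, 0.046]), 0.74) (array([-0.007,  0.054]), 0.72)
sc (array([-0.051, -0.028]), 0.31) (array([-0.021,  0.009]), 0.29)
[0.50085257 0.01080924 0.29623723] [-3.14153115e+00 -1.16343179e-04 -1.67364746e+00] 0.04388944428148183
```

{"op": "apply_moves", "data": {"steps": [{"translation": [0,0.1,0],"rotation": [0,0,0]},{"translation": [0,0.24,0],"rotation": [0,0,0]},{"translation": [0,0.38,0],"rotation": [0,0,0]},{"translation": [0,0.53,0],"rotation": [0,0,0]},{"translation": [0,0.68,-0.05],"rotation": [0,0,0]},{"translation": [0,0.83,-0.1],"rotation": [0,0,0]},{"translation": [0,1,-0.2],"rotation": [0,0,0]},{"translation": [0,1,-0.3],"rotation": [0,0,0]},{"translation": [0,1,-0.3],"rotation": [0,0,0]},{"translation": [0,1,-0.3],"rotation": [0,0,0]}]}}

```text
t: 39.33
eef_pos: [0.5007, 0.2602, 0.2195]
ee_rot: [3.139, -0.004, -1.674]
force: [0.3, 0.2, 1.1]
width: 0.0438
gripper_force: 0.0
```

Run:
```python
from h import *
t,s=check();st=get_state();print(st['eef_pos'],st['ee_rot'],st['width'])
```

```text
v 0 (array([-0.035, -0.064]), 0.59) (array([-0.014,  0.018]), 0.62)
v 1 (array([-0.019,  0.061]), 0.33) (array([-0.059,  0.022]), 0.6)
v 2 (array([-0.025, -0.023]), 0.5) (array([-0.002, -0.003]), 0.9)
v 3 (array([-0.003, -0.   ]), 0.81) (array([0., 0.]), 1.0)
v 4 (array([0.009, 0.043]), 0.61) (array([-0.007,  0.054]), 0.71)
sc (array([0.046, 0.034]), 0.34) (array([-0.027, -0.033]), 0.51)
[0.50187902 0.26056904 0.22227359] [-3.14046790e+00  2.00601635e-04 -1.67423075e+00] 0.04381186200638852
```

{"op": "apply_moves", "data": {"steps": [{"translation": [0,0.064,-0.05],"rotation": [0,0,0]},{"translation": [0,0.064,-0.15],"rotation": [0,0,0]},{"translation": [0,0.064,-0.25],"rotation": [0,0,0]},{"translation": [0,0.064,-0.35],"rotation": [0,0,0]},{"translation": [0,0.064,-0.45],"rotation": [0,0,0]},{"translation": [0,0.064,-0.53],"rotation": [0,0,0]},{"translation": [0,0.064,-0.58],"rotation": [0,0,0]},{"translation": [0,0.064,-0.604],"rotation": [0,0,0]},{"translation": [0,0.064,-0.604],"rotation": [0,0,0]},{"translation": [0,0.064,-0.604],"rotation": [0,0,0]}]}}

```text
t: 40.27
eef_pos: [0.5016, 0.2778, 0.0712]
ee_rot: [-3.14, 0.001, -1.673]
force: [0.1, 0.6, 0.0]
width: 0.0442
gripper_force: 0.0
```

{"op": "apply_moves", "data": {"jaw": 1, "newtons": 20, "steps": [{"translation": [0,0,0],"rotation": [0,0,0]},{"translation": [0,0,0],"rotation": [0,0,0]},{"translation": [0,0,0],"rotation": [0,0,0]},{"translation": [0,0,0],"rotation": [0,0,0]},{"translation": [0,0,0],"rotation": [0,0,0]},{"translation": [0,0,0],"rotation": [0,0,0]},{"translation": [0,0,0],"rotation": [0,0,0]},{"translation": [0,0,0],"rotation": [0,0,0]},{"translation": [0,0,0],"rotation": [0,0,0]},{"translation": [0,0,0],"rotation": [0,0,0]}]}}

```text
t: 41.1
eef_pos: [0.5011, 0.2781, 0.071]
ee_rot: [-3.141, 0.001, -1.672]
force: [-2.0, 0.2, 6.5]
width: 0.0269
gripper_force: 20.0
```

{"op": "apply_moves", "data": {"steps": [{"translation": [0,0,0.05],"rotation": [0,0,0]},{"translation": [0,0,0.15],"rotation": [0,0,0]},{"translation": [0,0,0.28],"rotation": [0,0,0]},{"translation": [0,0,0.42],"rotation": [0,0,0]},{"translation": [0,0,0.56],"rotation": [0,0,0]},{"translation": [0,0,0.7],"rotation": [0,0,0]},{"translation": [0,0,0.82],"rotation": [0,0,0]},{"translation": [0,0,0.92],"rotation": [0,0,0]},{"translation": [0,0,1],"rotation": [0,0,0]},{"translation": [0,0,1],"rotation": [0,0,0]}]}}

```text
t: 41.93
eef_pos: [0.502, 0.2784, 0.3248]
ee_rot: [-3.137, 0.005, -1.672]
force: [0.4, 0.4, -0.6]
width: 0.0266
gripper_force: 20.0
```

{"op": "apply_moves", "data": {"steps": [{"translation": [0.01,-0.06,0],"rotation": [0,0,0]},{"translation": [0.03,-0.16,0],"rotation": [0,0,0]},{"translation": [0.06,-0.28,0],"rotation": [0,0,0]},{"translation": [0.1,-0.41,0],"rotation": [0,0,0]},{"translation": [0.14,-0.54,0],"rotation": [0,0,0]},{"translation": [0.18,-0.67,0],"rotation": [0,0,0]},{"translation": [0.22,-0.8,0],"rotation": [0,0,0]},{"translation": [0.25,-0.9,0],"rotation": [0,0,0]},{"translation": [0.25,-0.96,0],"rotation": [0,0,0]},{"translation": [0.25,-1,0],"rotation": [0,0,0]}]}}

```text
t: 42.77
eef_pos: [0.5625, 0.0252, 0.3185]
ee_rot: [3.139, -0.001, -1.675]
force: [-0.8, -0.4, -2.5]
width: 0.0269
gripper_force: 20.0
```

{"op": "apply_moves", "data": {"steps": [{"translation": [0,-0.06,0],"rotation": [0,0,0]},{"translation": [0,-0.16,0],"rotation": [0,0,0]},{"translation": [0,-0.28,0],"rotation": [0,0,0]},{"translation": [0,-0.4,0],"rotation": [0,0,0]},{"translation": [0,-0.52,0],"rotation": [0,0,0]},{"translation": [0,-0.64,0],"rotation": [0,0,0]},{"translation": [0,-0.73,0],"rotation": [0,0,0]},{"translation": [0,-0.776,0],"rotation": [0,0,0]},{"translation": [0,-0.776,0],"rotation": [0,0,0]},{"translation": [0,-0.776,0],"rotation": [0,0,0]}]}}

```text
t: 43.6
eef_pos: [0.5628, -0.1664, 0.3193]
ee_rot: [3.14, 0.0, -1.674]
force: [0.1, 0.8, -0.4]
width: 0.0273
gripper_force: 20.0
```

{"op": "apply_moves", "data": {"steps": [{"translation": [0,0,-0.08],"rotation": [0,0,0]},{"translation": [0,0,-0.2],"rotation": [0,0,0]},{"translation": [0,0,-0.32],"rotation": [0,0,0]},{"translation": [0,0,-0.44],"rotation": [0,0,0]},{"translation": [0,0,-0.56],"rotation": [0,0,0]},{"translation": [0,0,-0.66],"rotation": [0,0,0]},{"translation": [0,0,-0.74],"rotation": [0,0,0]},{"translation": [0,0,-0.82],"rotation": [0,0,0]},{"translation": [0,0,-0.86],"rotation": [0,0,0]},{"translation": [0,0,-0.86],"rotation": [0,0,0]}]}}

```text
t: 44.43
eef_pos: [0.5617, -0.1652, 0.1026]
ee_rot: [3.137, -0.0, -1.672]
force: [-0.9, 0.5, -1.3]
width: 0.0267
gripper_force: 20.0
```

{"op": "apply_moves", "data": {"steps": [{"translation": [0,0,-0.006],"rotation": [0,0,0]},{"translation": [0,0,-0.012],"rotation": [0,0,0]},{"translation": [0,0,-0.018],"rotation": [0,0,0]},{"translation": [0,0,-0.024],"rotation": [0,0,0]},{"translation": [0,0,-0.03],"rotation": [0,0,0]},{"translation": [0,0,-0.034],"rotation": [0,0,0]},{"translation": [0,0,-0.038],"rotation": [0,0,0]},{"translation": [0,0,-0.038],"rotation": [0,0,0]},{"translation": [0,0,-0.038],"rotation": [0,0,0]},{"translation": [0,0,-0.038],"rotation": [0,0,0]}]}}

```text
t: 45.27
eef_pos: [0.5634, -0.1665, 0.096]
ee_rot: [-3.141, -0.0, -1.673]
force: [-0.8, -0.1, 3.9]
width: 0.0266
gripper_force: 20.0
```

{"op": "apply_moves", "data": {"jaw": 0, "steps": [{"translation": [0,0,0],"rotation": [0,0,0]},{"translation": [0,0,0],"rotation": [0,0,0]},{"translation": [0,0,0],"rotation": [0,0,0]},{"translation": [0,0,0.04],"rotation": [0,0,0]},{"translation": [0,0,0.12],"rotation": [0,0,0]},{"translation": [0,0,0.24],"rotation": [0,0,0]},{"translation": [0,0,0.38],"rotation": [0,0,0]},{"translation": [0,0,0.53],"rotation": [0,0,0]},{"translation": [0,0,0.68],"rotation": [0,0,0]},{"translation": [0,0,0.8],"rotation": [0,0,0]}]}}

```text
t: 46.1
eef_pos: [0.5634, -0.1666, 0.2997]
ee_rot: [-3.138, -0.0, -1.672]
force: [0.5, -0.5, -0.1]
width: 0.0437
gripper_force: 0.0
```

Run:
```python
from h import *
t=grab_frame('top');s=grab_frame('scene')
cv2.imwrite('pics/t8.png',t);cv2.imwrite('pics/s8.png',s)
R=lambda a:cv2.resize(a,(400,300),interpolation=2)
cv2.imwrite('pics/p8.png',np.vstack([np.hstack([R(t[195:285,130:250]),R(s[130:235,130:270])]),np.hstack([R(t[100:250,230:430]),R(s[150:300,250:450])])]))
```

```text
(no output)
```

View pics/p8.png

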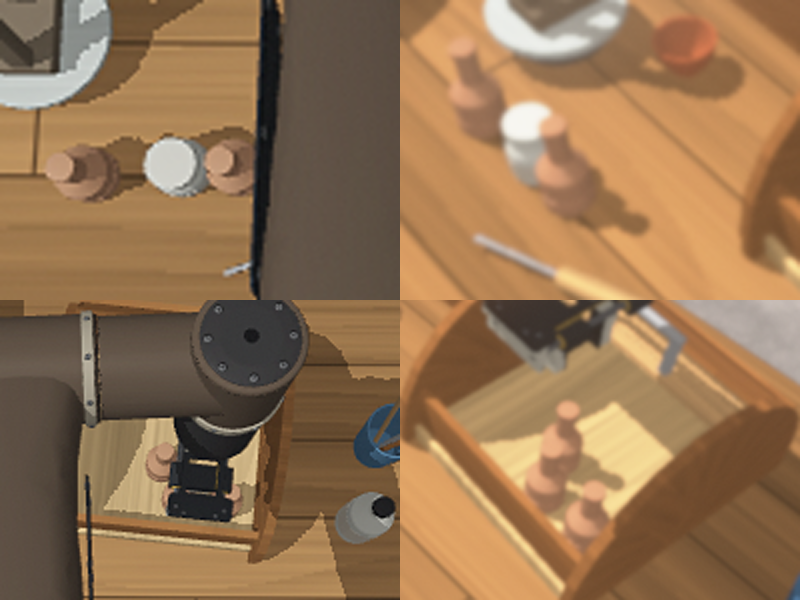

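Run:
```python
from h import *
print(ray('top',[[196.2,240.2],[148.6,244.5]],.11).round(3),ray('scene',[[130+552/2.857,130+122/2.857],[130+462/2.857,130+46/2.857]],.11).round(3))
```

```text
[[0.417 0.22  0.11 ]
 [0.403 0.366 0.11 ]] [[ 0.692 -0.03   0.11 ]
 [ 0.699  0.101  0.11 ]]
```

Run:
```python
from h import *
print(ray('scene',[[130+152/2.857,130+122/2.857],[130+62/2.857,130+46/2.857]],.11).round(3))
```

```text
[[0.411 0.222 0.11 ]
 [0.402 0.365 0.11 ]]
```

{"op": "apply_moves", "data": {"steps": [{"translation": [0,0.1,0],"rotation": [0,0,0]},{"translation": [0,0.24,0],"rotation": [0,0,0]},{"translation": [-0.06,0.38,0],"rotation": [0,0,0]},{"translation": [-0.14,0.52,0],"rotation": [0,0,0]},{"translation": [-0.22,0.66,0],"rotation": [0,0,0]},{"translation": [-0.3,0.8,0],"rotation": [0,0,0]},{"translation": [-0.38,0.92,0],"rotation": [0,0,0]},{"translation": [-0.46,1,0],"rotation": [0,0,0]},{"translation": [-0.54,1,0],"rotation": [0,0,0]},{"translation": [-0.6,1,0],"rotation": [0,0,0]}]}}

```text
t: 47.03
eef_pos: [0.4116, 0.0845, 0.2959]
ee_rot: [-3.142, 0.0, -1.67]
force: [1.2, 0.2, 0.3]
width: 0.0436
gripper_force: 0.0
```

{"op": "apply_moves", "data": {"steps": [{"translation": [0,0.12,0],"rotation": [0,0,0]},{"translation": [0,0.26,0],"rotation": [0,0,0]},{"translation": [0,0.4,0],"rotation": [0,0,0]},{"translation": [0,0.5,-0.05],"rotation": [0,0,0]},{"translation": [0,0.55,-0.13],"rotation": [0,0,0]},{"translation": [0,0.55,-0.23],"rotation": [0,0,0]},{"translation": [0,0.55,-0.33],"rotation": [0,0,0]},{"translation": [0,0.55,-0.4],"rotation": [0,0,0]},{"translation": [0,0.55,-0.4],"rotation": [0,0,0]},{"translation": [0,0.55,-0.4],"rotation": [0,0,0]}]}}

```text
t: 47.87
eef_pos: [0.4131, 0.2208, 0.1957]
ee_rot: [3.141, -0.001, -1.672]
force: [-0.1, -1.4, 0.5]
width: 0.0438
gripper_force: 0.0
```

Run:
```python
from h import *
st=get_state();print(st['eef_pos'],st['ee_rot'],st['width'])
S0=cv2.imread('pics/s8.png');s=grab_frame('scene')
for p in((.411,.222),(.402,.365)):print(track(s,S0,'scene',p,.11,8))
```

```text
[0.41306247 0.22080167 0.19568756] [ 3.14107013e+00 -1.48540972e-03 -1.67243335e+00] 0.04379701205081634
(array([0., 0.]), 1.0)
(array([-0.036, -0.067]), 0.58)
```

Vase 4 is unchanged; descend .1957→.0705 (−0.5).

{"op": "apply_moves", "data": {"steps": [{"translation": [0,0,-0.08],"rotation": [0,0,0]},{"translation": [0,0,-0.18],"rotation": [0,0,0]},{"translation": [0,0,-0.28],"rotation": [0,0,0]},{"translation": [0,0,-0.38],"rotation": [0,0,0]},{"translation": [0,0,-0.44],"rotation": [0,0,0]},{"translation": [0,0,-0.48],"rotation": [0,0,0]},{"translation": [0,0,-0.5],"rotation": [0,0,0]},{"translation": [0,0,-0.5],"rotation": [0,0,0]},{"translation": [0,0,-0.5],"rotation": [0,0,0]},{"translation": [0,0,-0.5],"rotation": [0,0,0]}]}}

```text
t: 48.75
eef_pos: [0.4139, 0.2219, 0.0719]
ee_rot: [-3.14, 0.002, -1.672]
force: [-0.0, -0.3, -0.1]
width: 0.0443
gripper_force: 0.0
```

{"op": "apply_moves", "data": {"jaw": 1, "newtons": 20, "steps": [{"translation": [0,0,0],"rotation": [0,0,0]},{"translation": [0,0,0],"rotation": [0,0,0]},{"translation": [0,0,0],"rotation": [0,0,0]},{"translation": [0,0,0],"rotation": [0,0,0]},{"translation": [0,0,0],"rotation": [0,0,0]},{"translation": [0,0,0],"rotation": [0,0,0]},{"translation": [0,0,0],"rotation": [0,0,0]},{"translation": [0,0,0],"rotation": [0,0,0]},{"translation": [0,0,0],"rotation": [0,0,0]},{"translation": [0,0,0],"rotation": [0,0,0]}]}}

```text
t: 49.58
eef_pos: [0.4134, 0.2214, 0.0709]
ee_rot: [-3.141, 0.0, -1.672]
force: [-2.1, 0.3, 6.6]
width: 0.0267
gripper_force: 20.0
```

{"op": "apply_moves", "data": {"steps": [{"translation": [0,0,0.05],"rotation": [0,0,0]},{"translation": [0,0,0.15],"rotation": [0,0,0]},{"translation": [0,0,0.28],"rotation": [0,0,0]},{"translation": [0,0,0.42],"rotation": [0,0,0]},{"translation": [0,0,0.56],"rotation": [0,0,0]},{"translation": [0,0,0.7],"rotation": [0,0,0]},{"translation": [0,0,0.82],"rotation": [0,0,0]},{"translation": [0,0,0.92],"rotation": [0,0,0]},{"translation": [0,0,1],"rotation": [0,0,0]},{"translation": [0,0,1],"rotation": [0,0,0]}]}}

```text
t: 50.42
eef_pos: [0.4144, 0.2219, 0.3245]
ee_rot: [-3.137, 0.004, -1.672]
force: [0.2, 0.0, -2.0]
width: 0.0268
gripper_force: 20.0
```

{"op": "apply_moves", "data": {"steps": [{"translation": [0.03,-0.06,0],"rotation": [0,0,0]},{"translation": [0.08,-0.16,0],"rotation": [0,0,0]},{"translation": [0.15,-0.28,0],"rotation": [0,0,0]},{"translation": [0.23,-0.4,0],"rotation": [0,0,0]},{"translation": [0.31,-0.52,0],"rotation": [0,0,0]},{"translation": [0.39,-0.64,0],"rotation": [0,0,0]},{"translation": [0.47,-0.76,0],"rotation": [0,0,0]},{"translation": [0.55,-0.88,0],"rotation": [0,0,0]},{"translation": [0.6,-0.96,0],"rotation": [0,0,0]},{"translation": [0.63,-1,0],"rotation": [0,0,0]}]}}

```text
t: 51.25
eef_pos: [0.5711, -0.0314, 0.3184]
ee_rot: [3.138, -0.001, -1.675]
force: [0.8, -0.4, -2.3]
width: 0.0269
gripper_force: 20.0
```

{"op": "apply_moves", "data": {"steps": [{"translation": [0,-0.06,0],"rotation": [0,0,0]},{"translation": [0,-0.14,0],"rotation": [0,0,0]},{"translation": [0,-0.22,0],"rotation": [0,0,0]},{"translation": [0,-0.262,0],"rotation": [0,0,0]},{"translation": [0,-0.262,0],"rotation": [0,0,0]},{"translation": [0,-0.262,0],"rotation": [0,0,0]},{"translation": [0,-0.262,-0.08],"rotation": [0,0,0]},{"translation": [0,-0.262,-0.18],"rotation": [0,0,0]},{"translation": [0,-0.262,-0.28],"rotation": [0,0,0]},{"translation": [0,-0.262,-0.36],"rotation": [0,0,0]}]}}

```text
t: 52.08
eef_pos: [0.5699, -0.0931, 0.2286]
ee_rot: [3.14, 0.001, -1.672]
force: [0.7, 0.9, -2.4]
width: 0.0268
gripper_force: 20.0
```

{"op": "apply_moves", "data": {"steps": [{"translation": [0,0,-0.08],"rotation": [0,0,0]},{"translation": [0,0,-0.18],"rotation": [0,0,0]},{"translation": [0,0,-0.28],"rotation": [0,0,0]},{"translation": [0,0,-0.38],"rotation": [0,0,0]},{"translation": [0,0,-0.46],"rotation": [0,0,0]},{"translation": [0,0,-0.5],"rotation": [0,0,0]},{"translation": [0,0,-0.52],"rotation": [0,0,0]},{"translation": [0,0,-0.53],"rotation": [0,0,0]},{"translation": [0,0,-0.537],"rotation": [0,0,0]},{"translation": [0,0,-0.537],"rotation": [0,0,0]}]}}

```text
t: 52.92
eef_pos: [0.5714, -0.0941, 0.0972]
ee_rot: [-3.14, 0.0, -1.672]
force: [0.6, -0.3, -1.7]
width: 0.0268
gripper_force: 20.0
```

{"op": "apply_moves", "data": {"jaw": 0, "steps": [{"translation": [0,0,-0.003],"rotation": [0,0,0]},{"translation": [0,0,-0.003],"rotation": [0,0,0]},{"translation": [0,0,0],"rotation": [0,0,0]},{"translation": [0,0,0.04],"rotation": [0,0,0]},{"translation": [0,0,0.12],"rotation": [0,0,0]},{"translation": [0,0,0.24],"rotation": [0,0,0]},{"translation": [0,0,0.38],"rotation": [0,0,0]},{"translation": [0,0,0.53],"rotation": [0,0,0]},{"translation": [0,0,0.68],"rotation": [0,0,0]},{"translation": [0,0,0.8],"rotation": [0,0,0]}]}}

```text
t: 53.75
eef_pos: [0.571, -0.0947, 0.3011]
ee_rot: [-3.137, 0.0, -1.673]
force: [1.0, 0.3, -0.0]
width: 0.0437
gripper_force: 0.0
```

{"op": "apply_moves", "data": {"steps": [{"translation": [0,0.1,0],"rotation": [0,0,0]},{"translation": [-0.05,0.24,0],"rotation": [0,0,0]},{"translation": [-0.12,0.38,0],"rotation": [0,0,0]},{"translation": [-0.2,0.51,0],"rotation": [0,0,0]},{"translation": [-0.28,0.64,0],"rotation": [0,0,0]},{"translation": [-0.36,0.77,0],"rotation": [0,0,0]},{"translation": [-0.44,0.9,0],"rotation": [0,0,0]},{"translation": [-0.52,1,0],"rotation": [0,0,0]},{"translation": [-0.6,1,0],"rotation": [0,0,0]},{"translation": [-0.672,1,0],"rotation": [0,0,0]}]}}

```text
t: 54.58
eef_pos: [0.4015, 0.1566, 0.2973]
ee_rot: [-3.141, 0.001, -1.67]
force: [-0.7, 0.1, 0.6]
width: 0.0438
gripper_force: 0.0
```

{"op": "apply_moves", "data": {"steps": [{"translation": [0,0.12,0],"rotation": [0,0,0]},{"translation": [0,0.26,0],"rotation": [0,0,0]},{"translation": [0,0.4,0],"rotation": [0,0,0]},{"translation": [0,0.54,0],"rotation": [0,0,0]},{"translation": [0,0.68,0],"rotation": [0,0,0]},{"translation": [0,0.8,-0.06],"rotation": [0,0,0]},{"translation": [0,0.84,-0.16],"rotation": [0,0,0]},{"translation": [0,0.84,-0.28],"rotation": [0,0,0]},{"translation": [0,0.84,-0.36],"rotation": [0,0,0]},{"translation": [0,0.84,-0.4],"rotation": [0,0,0]}]}}

```text
t: 55.42
eef_pos: [0.4018, 0.3649, 0.1944]
ee_rot: [3.14, -0.003, -1.673]
force: [-0.4, -1.4, -0.3]
width: 0.0438
gripper_force: 0.0
```

Run:
```python
from h import *
st=get_state();print(st['eef_pos'],st['ee_rot'],st['width'])
S0=cv2.imread('pics/s8.png');T0=cv2.imread('pics/t8.png');s=grab_frame('scene');t=grab_frame('top')
for p in((.402,.365),):print(track(s,S0,'scene',p,.11,8),track(t,T0,'top',p,.11,8))
```

```text
[0.40180737 0.36489178 0.19437286] [ 3.14002906e+00 -2.54184953e-03 -1.67251631e+00] 0.04380000780780195
(array([0., 0.]), 1.0) (array([0., 0.]), 0.81)
```

{"op": "apply_moves", "data": {"steps": [{"translation": [0,0,-0.08],"rotation": [0,0,0]},{"translation": [0,0,-0.18],"rotation": [0,0,0]},{"translation": [0,0,-0.28],"rotation": [0,0,0]},{"translation": [0,0,-0.38],"rotation": [0,0,0]},{"translation": [0,0,-0.44],"rotation": [0,0,0]},{"translation": [0,0,-0.48],"rotation": [0,0,0]},{"translation": [0,0,-0.505],"rotation": [0,0,0]},{"translation": [0,0,-0.505],"rotation": [0,0,0]},{"translation": [0,0,-0.505],"rotation": [0,0,0]},{"translation": [0,0,-0.505],"rotation": [0,0,0]}]}}

```text
t: 56.35
eef_pos: [0.4033, 0.3665, 0.0715]
ee_rot: [-3.14, 0.002, -1.672]
force: [0.3, 0.5, -0.4]
width: 0.044
gripper_force: 0.0
```

{"op": "apply_moves", "data": {"jaw": 1, "newtons": 20, "steps": [{"translation": [0,0,0],"rotation": [0,0,0]},{"translation": [0,0,0],"rotation": [0,0,0]},{"translation": [0,0,0],"rotation": [0,0,0]},{"translation": [0,0,0],"rotation": [0,0,0]},{"translation": [0,0,0],"rotation": [0,0,0]},{"translation": [0,0,0],"rotation": [0,0,0]},{"translation": [0,0,0],"rotation": [0,0,0]},{"translation": [0,0,0],"rotation": [0,0,0]},{"translation": [0,0,0],"rotation": [0,0,0]},{"translation": [0,0,0],"rotation": [0,0,0]}]}}

```text
t: 57.18
eef_pos: [0.403, 0.3659, 0.0705]
ee_rot: [-3.141, 0.001, -1.672]
force: [0.6, -0.5, 5.7]
width: 0.0265
gripper_force: 20.0
```

{"op": "apply_moves", "data": {"steps": [{"translation": [0,0,0.05],"rotation": [0,0,0]},{"translation": [0,0,0.15],"rotation": [0,0,0]},{"translation": [0,0,0.28],"rotation": [0,0,0]},{"translation": [0,0,0.42],"rotation": [0,0,0]},{"translation": [0,0,0.56],"rotation": [0,0,0]},{"translation": [0,0,0.7],"rotation": [0,0,0]},{"translation": [0,0,0.82],"rotation": [0,0,0]},{"translation": [0,0,0.92],"rotation": [0,0,0]},{"translation": [0,0,1],"rotation": [0,0,0]},{"translation": [0,0,1],"rotation": [0,0,0]}]}}

```text
t: 58.02
eef_pos: [0.4036, 0.3666, 0.3242]
ee_rot: [-3.139, 0.005, -1.672]
force: [0.6, -0.0, -0.6]
width: 0.0271
gripper_force: 20.0
```

{"op": "apply_moves", "data": {"steps": [{"translation": [0.02,-0.06,0],"rotation": [0,0,0]},{"translation": [0.06,-0.16,0],"rotation": [0,0,0]},{"translation": [0.11,-0.28,0],"rotation": [0,0,0]},{"translation": [0.17,-0.4,0],"rotation": [0,0,0]},{"translation": [0.23,-0.52,0],"rotation": [0,0,0]},{"translation": [0.29,-0.64,0],"rotation": [0,0,0]},{"translation": [0.35,-0.76,0],"rotation": [0,0,0]},{"translation": [0.41,-0.88,0],"rotation": [0,0,0]},{"translation": [0.45,-0.96,0],"rotation": [0,0,0]},{"translation": [0.48,-1,0],"rotation": [0,0,0]}]}}

```text
t: 58.85
eef_pos: [0.5224, 0.1125, 0.3184]
ee_rot: [3.139, -0.002, -1.675]
force: [-0.9, -0.1, -0.6]
width: 0.0269
gripper_force: 20.0
```

{"op": "apply_moves", "data": {"steps": [{"translation": [0.02,-0.06,0],"rotation": [0,0,0]},{"translation": [0.06,-0.16,0],"rotation": [0,0,0]},{"translation": [0.11,-0.28,0],"rotation": [0,0,0]},{"translation": [0.16,-0.4,0],"rotation": [0,0,0]},{"translation": [0.2,-0.5,0],"rotation": [0,0,0]},{"translation": [0.22,-0.556,0],"rotation": [0,0,0]},{"translation": [0.22,-0.556,0],"rotation": [0,0,0]},{"translation": [0.22,-0.556,0],"rotation": [0,0,0]},{"translation": [0.22,-0.556,0],"rotation": [0,0,0]},{"translation": [0.22,-0.556,0],"rotation": [0,0,0]}]}}

```text
t: 59.68
eef_pos: [0.5772, -0.0229, 0.3195]
ee_rot: [3.141, -0.0, -1.672]
force: [-0.4, -0.2, -2.3]
width: 0.0267
gripper_force: 20.0
```

{"op": "apply_moves", "data": {"steps": [{"translation": [0,0,-0.08],"rotation": [0,0,0]},{"translation": [0,0,-0.2],"rotation": [0,0,0]},{"translation": [0,0,-0.32],"rotation": [0,0,0]},{"translation": [0,0,-0.44],"rotation": [0,0,0]},{"translation": [0,0,-0.56],"rotation": [0,0,0]},{"translation": [0,0,-0.66],"rotation": [0,0,0]},{"translation": [0,0,-0.74],"rotation": [0,0,0]},{"translation": [0,0,-0.82],"rotation": [0,0,0]},{"translation": [0,0,-0.86],"rotation": [0,0,0]},{"translation": [0,0,-0.87],"rotation": [0,0,0]}]}}

```text
t: 60.52
eef_pos: [0.5764, -0.0229, 0.1007]
ee_rot: [3.138, -0.001, -1.672]
force: [-0.9, 0.3, -1.8]
width: 0.027
gripper_force: 20.0
```

{"op": "apply_moves", "data": {"steps": [{"translation": [0,0,-0.006],"rotation": [0,0,0]},{"translation": [0,0,-0.01],"rotation": [0,0,0]},{"translation": [0,0,-0.014],"rotation": [0,0,0]},{"translation": [0,0,-0.018],"rotation": [0,0,0]},{"translation": [0,0,-0.022],"rotation": [0,0,0]},{"translation": [0,0,-0.026],"rotation": [0,0,0]},{"translation": [0,0,-0.028],"rotation": [0,0,0]},{"translation": [0,0,-0.028],"rotation": [0,0,0]},{"translation": [0,0,-0.028],"rotation": [0,0,0]},{"translation": [0,0,-0.028],"rotation": [0,0,0]}]}}

```text
t: 61.35
eef_pos: [0.5778, -0.0234, 0.0956]
ee_rot: [-3.141, 0.0, -1.673]
force: [-0.5, -0.9, -1.9]
width: 0.0272
gripper_force: 20.0
```

{"op": "apply_moves", "data": {"jaw": 0, "steps": [{"translation": [0,0,-0.003],"rotation": [0,0,0]},{"translation": [0,0,-0.003],"rotation": [0,0,0]},{"translation": [0,0,0],"rotation": [0,0,0]},{"translation": [0,0,0.04],"rotation": [0,0,0]},{"translation": [0,0,0.12],"rotation": [0,0,0]},{"translation": [0,0,0.24],"rotation": [0,0,0]},{"translation": [0,0,0.38],"rotation": [0,0,0]},{"translation": [0,0,0.53],"rotation": [0,0,0]},{"translation": [0,0,0.68],"rotation": [0,0,0]},{"translation": [0,0,0.82],"rotation": [0,0,0]}]}}

```text
t: 62.18
eef_pos: [0.5774, -0.0236, 0.3041]
ee_rot: [-3.14, 0.0, -1.673]
force: [0.7, 0.0, -0.6]
width: 0.0439
gripper_force: 0.0
```

{"op": "apply_moves", "data": {"jaw": 0.2, "steps": [{"translation": [0,0,0.08],"rotation": [0,0,0]},{"translation": [0.1,0,0.09],"rotation": [0,0,0]},{"translation": [0.2,0,0.09],"rotation": [0,0,0]},{"translation": [0.32,0,0.09],"rotation": [0,0,0]},{"translation": [0.44,-0.06,0.09],"rotation": [0,0,0]},{"translation": [0.528,-0.16,0.09],"rotation": [0,0,0]},{"translation": [0.528,-0.28,0.09],"rotation": [0,0,0]},{"translation": [0.528,-0.4,0.09],"rotation": [0,0,0]},{"translation": [0.528,-0.485,0.09],"rotation": [0,0,0]},{"translation": [0.528,-0.485,0.09],"rotation": [0,0,0]}]}}

```text
t: 63.02
eef_pos: [0.7093, -0.1487, 0.3235]
ee_rot: [3.141, -0.001, -1.676]
force: [-0.4, 0.7, 0.2]
width: 0.0349
gripper_force: 0.0
```

Run:
```python
from h import *
st=get_state();print(st['eef_pos'],st['ee_rot'],st['width'])
t=grab_frame('top');s=grab_frame('scene')
R=lambda a:cv2.resize(a,(400,300),interpolation=2)
cv2.imwrite('pics/p9.png',np.vstack([np.hstack([R(t[150:270,90:250]),R(s[90:225,120:300])]),np.hstack([R(t[130:265,240:420]),R(s[150:300,250:450])])]))
```

```text
[ 0.70925363 -0.14870195  0.32346322] [ 3.14123285e+00 -9.72107892e-04 -1.67611043e+00] 0.03485131619130395
```

View pics/p9.png

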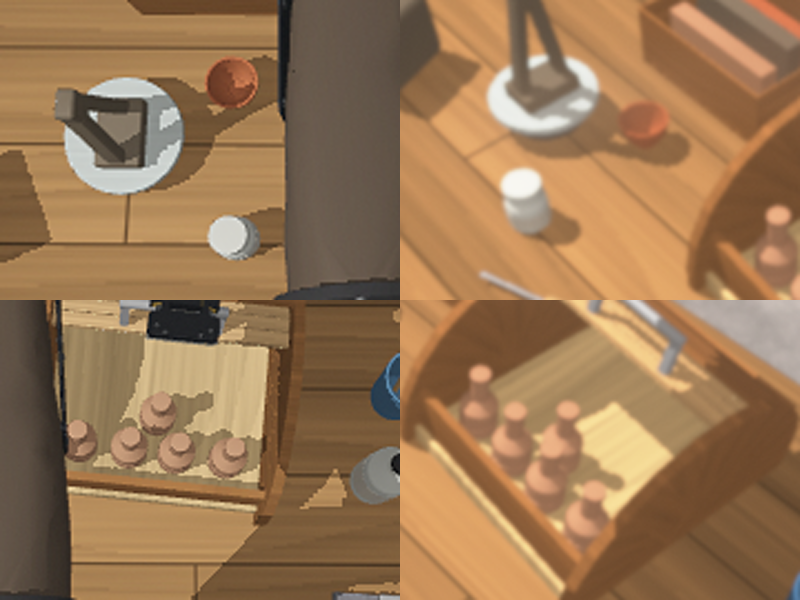

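{"op": "apply_moves", "data": {"steps": [{"translation": [0,0,-0.04],"rotation": [0,0,0]},{"translation": [0,0,-0.1],"rotation": [0,0,0]},{"translation": [0,0,-0.16],"rotation": [0,0,0]},{"translation": [0,0,-0.21],"rotation": [0,0,0]},{"translation": [0,0,-0.25],"rotation": [0,0,0]},{"translation": [0,0,-0.28],"rotation": [0,0,0]},{"translation": [0,0,-0.294],"rotation": [0,0,0]},{"translation": [0,0,-0.294],"rotation": [0,0,0]},{"translation": [0,0,-0.294],"rotation": [0,0,0]},{"translation": [0,0,-0.294],"rotation": [0,0,0]}]}}

```text
t: 63.95
eef_pos: [0.7101, -0.1446, 0.2505]
ee_rot: [-3.14, -0.0, -1.673]
force: [-0.3, -0.1, 0.7]
width: 0.0349
gripper_force: 0.0
```

{"op": "apply_moves", "data": {"jaw": 1, "newtons": 20, "steps": [{"translation": [0,0,0],"rotation": [0,0,0]},{"translation": [0,0,0],"rotation": [0,0,0]},{"translation": [0,0,0],"rotation": [0,0,0]},{"translation": [0,0,0],"rotation": [0,0,0]},{"translation": [0,0,0],"rotation": [0,0,0]},{"translation": [0,0,0],"rotation": [0,0,0]},{"translation": [0,0,0],"rotation": [0,0,0]},{"translation": [0,0,0],"rotation": [0,0,0]},{"translation": [0,0,0],"rotation": [0,0,0]},{"translation": [0,0,0],"rotation": [0,0,0]}]}}

```text
t: 64.78
eef_pos: [0.7099, -0.1447, 0.2498]
ee_rot: [-3.141, -0.0, -1.673]
force: [0.7, -0.7, 0.8]
width: 0.0136
gripper_force: 20.0
```

{"op": "apply_moves", "data": {"steps": [{"translation": [-0.054,0.006,0.007],"rotation": [0,0,0]},{"translation": [-0.111,0.011,0.011],"rotation": [0,0,0]},{"translation": [-0.167,0.017,0.011],"rotation": [0,0,0]},{"translation": [-0.223,0.023,0.008],"rotation": [0,0,0]},{"translation": [-0.279,0.028,0.001],"rotation": [0,0,0]},{"translation": [-0.335,0.034,-0.009],"rotation": [0,0,0]},{"translation": [-0.39,0.04,-0.023],"rotation": [0,0,0]},{"translation": [-0.443,0.045,-0.039],"rotation": [0,0,0]},{"translation": [-0.496,0.05,-0.06],"rotation": [0,0,0]},{"translation": [-0.548,0.056,-0.083],"rotation": [0,0,0]}]}}

```text
t: 65.62
eef_pos: [0.5747, -0.1308, 0.2307]
ee_rot: [-3.135, 0.0, -1.672]
force: [6.3, -1.3, 3.3]
width: 0.0132
gripper_force: 20.0
```

{"op": "apply_moves", "data": {"steps": [{"translation": [-0.05,0.005,-0.026],"rotation": [0,0,0]},{"translation": [-0.098,0.01,-0.056],"rotation": [0,0,0]},{"translation": [-0.144,0.015,-0.088],"rotation": [0,0,0]},{"translation": [-0.189,0.019,-0.123],"rotation": [0,0,0]},{"translation": [-0.231,0.023,-0.161],"rotation": [0,0,0]},{"translation": [-0.271,0.027,-0.201],"rotation": [0,0,0]},{"translation": [-0.308,0.031,-0.244],"rotation": [0,0,0]},{"translation": [-0.342,0.035,-0.289],"rotation": [0,0,0]},{"translation": [-0.374,0.038,-0.336],"rotation": [0,0,0]},{"translation": [-0.399,0.04,-0.377],"rotation": [0,0,0]}]}}

```text
t: 66.45
eef_pos: [0.4744, -0.1203, 0.1352]
ee_rot: [-3.137, 0.001, -1.672]
force: [4.2, 2.0, 2.3]
width: 0.0133
gripper_force: 20.0
```

{"op": "apply_moves", "data": {"steps": [{"translation": [-0.004,0,-0.008],"rotation": [0,0,0]},{"translation": [-0.008,0,-0.016],"rotation": [0,0,0]},{"translation": [-0.012,0,-0.024],"rotation": [0,0,0]},{"translation": [-0.014,0,-0.028],"rotation": [0,0,0]},{"translation": [-0.014,0,-0.028],"rotation": [0,0,0]},{"translation": [-0.014,0,-0.028],"rotation": [0,0,0]},{"translation": [-0.014,0,-0.028],"rotation": [0,0,0]},{"translation": [-0.014,0,-0.028],"rotation": [0,0,0]},{"translation": [-0.014,0,-0.028],"rotation": [0,0,0]},{"translation": [-0.014,0,-0.028],"rotation": [0,0,0]}]}}

```text
t: 67.28
eef_pos: [0.4728, -0.1204, 0.1314]
ee_rot: [-3.134, 0.0, -1.671]
force: [-2.4, 5.5, 25.9]
width: 0.0134
gripper_force: 20.0
```

{"op": "apply_moves", "data": {"jaw": 0.2, "steps": [{"translation": [0,0,0],"rotation": [0,0,0]},{"translation": [0,0,0],"rotation": [0,0,0]},{"translation": [0,0,0],"rotation": [0,0,0]},{"translation": [0,0,0],"rotation": [0,0,0]},{"translation": [0,0,0.03],"rotation": [0,0,0]},{"translation": [0,0,0.1],"rotation": [0,0,0]},{"translation": [0,0,0.2],"rotation": [0,0,0]},{"translation": [0,0,0.32],"rotation": [0,0,0]},{"translation": [0,0,0.46],"rotation": [0,0,0]},{"translation": [0,0,0.6],"rotation": [0,0,0]}]}}

```text
t: 68.12
eef_pos: [0.4686, -0.1208, 0.2792]
ee_rot: [3.14, -0.0, -1.673]
force: [1.2, 0.3, 0.7]
width: 0.035
gripper_force: 0.0
```

{"op": "apply_moves", "data": {"steps": [{"translation": [0,0.1,0.1],"rotation": [0,0,0]},{"translation": [0,0.24,0.1],"rotation": [0,0,0]},{"translation": [0,0.38,0.1],"rotation": [0,0,0]},{"translation": [0,0.52,0.1],"rotation": [0,0,0]},{"translation": [0,0.66,0.1],"rotation": [0,0,0]},{"translation": [0,0.8,0.1],"rotation": [0,0,0]},{"translation": [0,0.92,0.1],"rotation": [0,0,0]},{"translation": [0,1,0.1],"rotation": [0,0,0]},{"translation": [0,1,0.1],"rotation": [0,0,0]},{"translation": [0,1,0.1],"rotation": [0,0,0]}]}}

```text
t: 68.95
eef_pos: [0.4691, 0.1301, 0.3025]
ee_rot: [3.141, -0.001, -1.671]
force: [-1.4, -0.5, 0.8]
width: 0.035
gripper_force: 0.0
```

Run:
```python
from h import *
st=get_state();print(st['eef_pos'],st['force'])
t=grab_frame('top');s=grab_frame('scene');cv2.imwrite('pics/t10.png',t);cv2.imwrite('pics/s10.png',s)
up=lambda a:cv2.resize(a,None,fx=6,fy=6,interpolation=2)
for im,ref,b in((t,T0,(284,200,336,232)),(s,S0,(264,205,330,260))):
    x0,y0,x1,y1=b; tm=up(ref[y0:y1,x0:x1]); w=up(im[y0-8:y1+8,x0-8:x1+8])
    m=cv2.matchTemplate(w,tm,cv2.TM_CCOEFF_NORMED);_,sc,_,l=cv2.minMaxLoc(m);print(sc,(l[0]-48)/6,(l[1]-48)/6)
p=lambda q:[.674-.232*np.cos(.506+q),-.12,.03+.232*np.sin(.506+q)]
for n in('top','scene'):print(n,proj(n,p(.05))-proj(n,p(0)))
```

```text
[0.46908159 0.13012892 0.30250357] [-1.36148604 -0.53391599  0.84099582]
0.7533413767814636 0.0 0.0
0.33513298630714417 7.833333333333333 8.0
top [[ 0.17057775 -2.40387954]]
scene [[ 1.95955586 -3.83166994]]
```

Run:
```python
from h import *
for n,ref,b in(('top','t10',(284,200,336,232)),('scene','s10',(264,205,325,258))):
    x0,y0,x1,y1=b; r={}
    for k,im in(('old',T0 if n=='top' else S0),('new',cv2.imread(f'pics/{ref}.png'))):
        a=cv2.cvtColor(im[y0:y1,x0:x1],cv2.COLOR_BGR2HSV); m=(a[...,1]<60)&(a[...,2]>115)
        v,u=np.nonzero(m); print(n,k,m.sum(),u.mean().round(2),v.mean().round(2))
```

```text
top old 300 23.94 18.76
top new 52 26.08 19.44
scene old 485 26.48 26.56
scene new 458 27.26 27.14
```

Run:
```python
from h import *
s8=cv2.imread('pics/s8.png');s=cv2.imread('pics/s10.png')
for z,h in((.07,12),(.245,10)):print(track(s,s8,'scene',(.542,.425),z,h))
print(job_done())
```

```text
(array([-0.   , -0.006]), 0.46)
(array([0., 0.]), 1.0)
the job is handed in; nothing more can be done
None
```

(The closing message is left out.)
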